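# Load the reagent carousel, lock it with its deep-well screw and prime the pump

## Task

Get the analyser's reagent carousel ready: stand every red-capped vial on the bench upright in a pocket of the carousel, one to a pocket. Then take the black-knobbed retaining screw from its stand, start it squarely in the thread at the bottom of the deep hub well and turn it clockwise until its knob is fully home on the hub. Then press the green plunger of the priming pump right down to its stop and let it come back up; leave the wash bottle, beaker and jar where they are.

Things in the scene. Friction and masses are not known exactly. Their poses are not given: they have to be found in the camera images.
- carousel: fixed reagent carousel: grey base plate of diameter 198 mm, 12 mm thick, five blue pockets (axes 75 mm out, 72 degrees apart) round a central aluminium hub tube, outer diameter 48 mm, top 94 mm above the bench. Origin: centre of its underside, z up. When placing a vial close the fingers tangentially (across the line hub to pocket) to keep the gripper clear of hub and knob.
- well (a point): centre of the mouth of the well in the hub, 94 mm above the bench, z up. The well is an upright bore 29 mm wide and 82 mm deep.
- thread (a point): centre of the top of the brass thread insert in the well, 50 mm below the mouth: internal right-hand thread of two starts, two helical ridges 3.5 mm thick that begin on opposite sides at this height, lead 22 mm a turn (neighbouring ridges 11 mm apart), 17 mm free hole between them. Which way the two starts face is not known and must be felt.
- screw: retaining screw, 110 mm long, 0.10 to 0.17 kg, standing upright in its stand. Origin: centre of its lower end, z up its axis. Steel shank of diameter 14 mm with tapered nose, a collar of diameter 26 mm over the 22 mm below the knob, black round knob. It keeps its place in the thread when let go for a new grip. It is home when the knob's underside meets the hub top (origin 78 mm below the mouth); leave off turning then.
- knob (a point): on the screw's axis 102 mm above its origin, where to grip: black round knob of diameter 36 mm, from 24 mm below this point (its flat underside) to 8 mm above (yellow disc on top).
- lugs (a point): on the screw's axis 12.5 mm above its origin: the centre of its two thread lugs, the ends of a cross pin 5 mm thick, 25 mm long along the screw's x. Lowered in the well they first rest on the ridges with the knob 7 to 18 mm above the hub, as the yaw has it. Turned clockwise from above with a light push (3 to 5 N) the screw sinks 3.5 mm a radian and is home after 2 to 5 rad.
- stand: fixed parking stand for the screw: grey tube of outer diameter 48 mm, 88 mm high, with a 31 mm hole, on a black foot of diameter 72 mm. Origin: centre of its underside on the bench. The screw's knob rests on its rim (knob underside 88 mm above the bench); lift the screw 85 mm or more to clear it.
- pump: hand priming pump, 0.9 kg, standing loose on the bench (it may get shifted): white housing of diameter 54 mm, 68 mm high with a grey collar to 74 mm, on a foot of diameter 84 mm. Origin: centre of its underside. Its green plunger stands on its axis.
- plunger_top (a point): centre of the top of the pump's green plunger head (disc of diameter 36 mm), 105 mm above the bench when up; press straight down.
- plunger (a joint): plunger travel in m: 0 up, 0.018 at its stop. Spring: 3 N at the top, 8.4 N at the stop; it returns by itself.
- pocket0 (a point): centre of a pocket's floor, 30 mm above the bench, one of five; pocket inner diameter 35 mm, wall 4 mm, 18 mm deep (rim 48 mm above the bench)
- pocket1 (a point): centre of a pocket's floor, 30 mm above the bench, one of five; pocket inner diameter 35 mm, wall 4 mm, 18 mm deep (rim 48 mm above the bench)
- pocket2 (a point): centre of a pocket's floor, 30 mm above the bench, one of five; pocket inner diameter 35 mm, wall 4 mm, 18 mm deep (rim 48 mm above the bench)
- pocket3 (a point): centre of a pocket's floor, 30 mm above the bench, one of five; pocket inner diameter 35 mm, wall 4 mm, 18 mm deep (rim 48 mm above the bench)
- pocket4 (a point): centre of a pocket's floor, 30 mm above the bench, one of five; pocket inner diameter 35 mm, wall 4 mm, 18 mm deep (rim 48 mm above the bench)
- vial0: reagent vial standing on the bench: amber body with white band and red cap, diameter 28 mm, 56 mm high, 0.03 to 0.065 kg. Origin: centre of its underside, z up. May be absent (None). Grip it from above about 42 mm above its underside, so that the fingertips stay clear of the pocket rim. Three to five are present.
- vial1: reagent vial standing on the bench: amber body with white band and red cap, diameter 28 mm, 56 mm high, 0.03 to 0.065 kg. Origin: centre of its underside, z up. May be absent (None). Grip it from above about 42 mm above its underside, so that the fingertips stay clear of the pocket rim. Three to five are present.
- vial2: reagent vial standing on the bench: amber body with white band and red cap, diameter 28 mm, 56 mm high, 0.03 to 0.065 kg. Origin: centre of its underside, z up. May be absent (None). Grip it from above about 42 mm above its underside, so that the fingertips stay clear of the pocket rim. Three to five are present.
- vial3: reagent vial standing on the bench: amber body with white band and red cap, diameter 28 mm, 56 mm high, 0.03 to 0.065 kg. Origin: centre of its underside, z up. May be absent (None). Grip it from above about 42 mm above its underside, so that the fingertips stay clear of the pocket rim. Three to five are present.
- vial4: reagent vial standing on the bench: amber body with white band and red cap, diameter 28 mm, 56 mm high, 0.03 to 0.065 kg. Origin: centre of its underside, z up. May be absent (None). Grip it from above about 42 mm above its underside, so that the fingertips stay clear of the pocket rim. Three to five are present.
- wash_bottle: bystander: white bottle with blue cap, diameter 60 mm, 110 mm high; origin at the centre of its underside
- beaker: bystander: clear open beaker, rim diameter 64 mm, 75 mm high; origin at the centre of its underside
- jar: bystander: clear jar with white lid, diameter 56 mm, 65 mm high; origin at the centre of its underside
Mind the look-alikes: they are no part of the job. There is more than one size of the screw; the job needs the smaller. What is shaped like the vial1 but blue is not meant.

How it is judged:
On the way, in this order (a step that is already met when the one before it is completed fails the run):
1. every vial present stands in a pocket of the carousel (((horizontal distance between vial0 and pocket0 below 0.006 m and z of vial0 in the frame of pocket0 below 0.004 m and angle between vial0's own z axis and vertical below 0.12 rad) or (horizontal distance between vial0 and pocket1 below 0.006 m and z of vial0 in the frame of pocket1 below 0.004 m and angle between vial0's own z axis and vertical below 0.12 rad) or (horizontal distance between vial0 and pocket2 below 0.006 m and z of vial0 in the frame of pocket2 below 0.004 m and angle between vial0's own z axis and vertical below 0.12 rad) or (horizontal distance between vial0 and pocket3 below 0.006 m and z of vial0 in the frame of pocket3 below 0.004 m and angle between vial0's own z axis and vertical below 0.12 rad) or (horizontal distance between vial0 and pocket4 below 0.006 m and z of vial0 in the frame of pocket4 below 0.004 m and angle between vial0's own z axis and vertical below 0.12 rad)) and ((horizontal distance between vial1 and pocket0 below 0.006 m and z of vial1 in the frame of pocket0 below 0.004 m and angle between vial1's own z axis and vertical below 0.12 rad) or (horizontal distance between vial1 and pocket1 below 0.006 m and z of vial1 in the frame of pocket1 below 0.004 m and angle between vial1's own z axis and vertical below 0.12 rad) or (horizontal distance between vial1 and pocket2 below 0.006 m and z of vial1 in the frame of pocket2 below 0.004 m and angle between vial1's own z axis and vertical below 0.12 rad) or (horizontal distance between vial1 and pocket3 below 0.006 m and z of vial1 in the frame of pocket3 below 0.004 m and angle between vial1's own z axis and vertical below 0.12 rad) or (horizontal distance between vial1 and pocket4 below 0.006 m and z of vial1 in the frame of pocket4 below 0.004 m and angle between vial1's own z axis and vertical below 0.12 rad)) and ((horizontal distance between vial2 and pocket0 below 0.006 m and z of vial2 in the frame of pocket0 below 0.004 m and angle between vial2's own z axis and vertical below 0.12 rad) or (horizontal distance between vial2 and pocket1 below 0.006 m and z of vial2 in the frame of pocket1 below 0.004 m and angle between vial2's own z axis and vertical below 0.12 rad) or (horizontal distance between vial2 and pocket2 below 0.006 m and z of vial2 in the frame of pocket2 below 0.004 m and angle between vial2's own z axis and vertical below 0.12 rad) or (horizontal distance between vial2 and pocket3 below 0.006 m and z of vial2 in the frame of pocket3 below 0.004 m and angle between vial2's own z axis and vertical below 0.12 rad) or (horizontal distance between vial2 and pocket4 below 0.006 m and z of vial2 in the frame of pocket4 below 0.004 m and angle between vial2's own z axis and vertical below 0.12 rad)) and ((horizontal distance between vial3 and pocket0 below 0.006 m and z of vial3 in the frame of pocket0 below 0.004 m and angle between vial3's own z axis and vertical below 0.12 rad) or (horizontal distance between vial3 and pocket1 below 0.006 m and z of vial3 in the frame of pocket1 below 0.004 m and angle between vial3's own z axis and vertical below 0.12 rad) or (horizontal distance between vial3 and pocket2 below 0.006 m and z of vial3 in the frame of pocket2 below 0.004 m and angle between vial3's own z axis and vertical below 0.12 rad) or (horizontal distance between vial3 and pocket3 below 0.006 m and z of vial3 in the frame of pocket3 below 0.004 m and angle between vial3's own z axis and vertical below 0.12 rad) or (horizontal distance between vial3 and pocket4 below 0.006 m and z of vial3 in the frame of pocket4 below 0.004 m and angle between vial3's own z axis and vertical below 0.12 rad)) and ((horizontal distance between vial4 and pocket0 below 0.006 m and z of vial4 in the frame of pocket0 below 0.004 m and angle between vial4's own z axis and vertical below 0.12 rad) or (horizontal distance between vial4 and pocket1 below 0.006 m and z of vial4 in the frame of pocket1 below 0.004 m and angle between vial4's own z axis and vertical below 0.12 rad) or (horizontal distance between vial4 and pocket2 below 0.006 m and z of vial4 in the frame of pocket2 below 0.004 m and angle between vial4's own z axis and vertical below 0.12 rad) or (horizontal distance between vial4 and pocket3 below 0.006 m and z of vial4 in the frame of pocket3 below 0.004 m and angle between vial4's own z axis and vertical below 0.12 rad) or (horizontal distance between vial4 and pocket4 below 0.006 m and z of vial4 in the frame of pocket4 below 0.004 m and angle between vial4's own z axis and vertical below 0.12 rad))), for 0.2 s.
2. the screw is started squarely: its lugs are under the thread ridges (z of screw in the frame of well below -0.0725 m and horizontal distance between screw and well below 0.004 m and angle between screw's own z axis and vertical below 0.08 rad).
3. the screw is home: its knob is down on the hub (z of screw in the frame of well below -0.076 m and horizontal distance between screw and well below 0.004 m and angle between screw's own z axis and vertical below 0.08 rad), for 0.2 s.
4. the pump plunger is pressed down to its stop (value of joint plunger above 0.0165 m), for 0.1 s.
At the end, for the whole second after the job is handed in: every vial present stands upright (within 7 degrees) on the floor of a pocket, within 6 mm of its centre; the screw is upright in the well with its knob within 2.5 mm of the hub top; the plunger is back up (within 4 mm); all at rest (all of step 1 and z of screw in the frame of well below -0.0755 m and horizontal distance between screw and well below 0.004 m and angle between screw's own z axis and vertical below 0.08 rad and value of joint plunger below 0.004 m and linear speed of each of screw, vial0, vial1, vial2, vial3, vial4 below 0.02 m/s); the robot touches nothing.
It fails at once if the wash bottle is shifted by more than 30 mm or tipped (distance of wash_bottle from where it was at the start of the episode above 0.03 m or angle between wash_bottle's own z axis and vertical above 0.35 rad).
It fails at once if the beaker is shifted by more than 30 mm or tipped (distance of beaker from where it was at the start of the episode above 0.03 m or angle between beaker's own z axis and vertical above 0.35 rad).
It fails at once if the jar is shifted by more than 30 mm or tipped (distance of jar from where it was at the start of the episode above 0.03 m or angle between jar's own z axis and vertical above 0.35 rad).
Of vial0, vial1, vial2, vial3, vial4 only 3 to 5 are there at a start; the rules pass over those that are not, and their reading is None.
At some moment in a run one of pump may be knocked a few centimetres aside while the robot is not near it.
It also fails if it takes over 210 s, if anything falls off the work surface, if the arm or the gripper's body presses on something with over 40 N, if the wrist force passes 120 N, or if a joint passes its speed limit or range.

## Robot

A 7-joint arm with a two-finger parallel gripper is mounted at the origin on the work surface. World frame = base frame: x ahead of the robot, y to its left, z up, the work surface at z = 0. Lengths are in m, angles in rad, forces in N, time in s.
With the tool pointing down it reaches from about 0.4 to 0.85 m from the base axis. Payload 10.4 kg.
Tool frame: the origin (TCP) lies midway between the tips of the shut fingers; the grasp point (between the pads) lies 19 mm behind it; z points along the fingers, y is the direction in which the jaws open and shut (so a half turn about z gives the same grasp; the last joint's range is limited). The gripper opens to 87 mm and grips with 3 to 60 N. Pads are 19 mm wide; open, the fingers measure 117 mm over their backs; the gripper's body (75 mm by 190 mm) begins 51 mm behind the grasp point.
Start: joints at [1.179, 0.332, -0.065, 1.46, 0.022, 1.35, -0.088], TCP at [0.225, -0.583, 0.223] pointing down, gripper open.
Joint ranges: [-2.6, 2.6], [-0.5, 2.12], [-1.47, 1.34], [0.16, 2.42], [-1.27, 4.41], [0.06, 2.06], [-2.6, 2.6]. Speed limits (rad/s): [2.22, 2.22, 2.79, 2.79, 3.14, 3.14, 3.14].

## Interface

Orientations are given as a unit quaternion [x, y, z, w].
In Python, from bench import r gives the robot as it stands.
- The arm moves only by the tool step_arm, never from a script. Its argument "increments" is a list of rows, each a list of 2 entries, a list of its own where there are three numbers: the shift along the tool's x, y, z in m, then the turn, a rotation vector about the tool's x, y, z in rad. A call has 1 to 5 rows; each row is the pose to reach, as a shift and turn from the pose measured when the call began, along the tool's axes at that moment; what a row does not reach only later rows make up. A row lasts 1/10 s, in which the tool goes at most 50 mm and 8.59 degrees, less where a joint would pass 70% of its speed; a pose out of reach is approached as far as the arm can. A call with a gripper value outside its range is refused whole. "hand" is the closure, from -1 (fully open) to 1 (shut), so that 0 is half open, set as the call begins (left out, the last holds). The fingers move at their own pace and stop on an object; "grip_force" is the grip in N (left out, the last holds). Time passes only in rows, so rows that repeat a pose let the fingers close. It gives the time, the measured TCP pose, the force and the opening at its end, in the units of the state.
- r.read_state(): the state, without advancing time (a new reading comes with each control period).
- r.camera(name): name is "scene" or "top"; returns a dict with "pixels" (400x640x3 uint8, blue, green, red), "camera_matrix" (3x3 intrinsics, pixels), "k1" (the pictures are not rectified: a ray, as slopes to the right and down, at radius r is drawn at 1 + k1 r^2 times it, then the intrinsics apply), "extrinsics" (4x4, takes a point from camera to world coordinates). Camera axes: x right, y up, looking along -z (the intrinsics and any distortion apply to the point x, -y, -z); pixel columns grow to the right and rows downward; lengths in m; the calibration is good to about 2 mm. A picture is of the moment at which its call begins. There is no depth.
- r.close_job(): hands the job in, once; it reports no verdict.
The state is a dict: "time": time; "joint_positions": joint angles; "joint_vel": joint speeds; "joint_torque": joint torques, N m; "ee_pos": TCP position; "eef_rot": TCP orientation; "ft_force": force on the tool from outside, world axes, zero at the start; "torque": the same for the moment, N m; "width": finger opening in m.
Only numpy, scipy, OpenCV 4.12 (cv2) and the standard library are available. Lean on these libraries where they do the work, as an engineer would, in place of code of your own. Each camera call takes 0.05 s, during which the arm holds its last target.

## Working session

There is one attempt and no reset: what is moved stays moved. The work goes in short steps, Python scripts to look and compute and a tool call to move; the robot and the scene stay as the last step left them, time stands still between calls to the robot, and variables do not carry over. Pictures are saved under pics/ and viewed, and the job is handed in when it is done.

Besides the shell and the picture viewer there is one more tool, called after ">>>" by a JSON object that holds its "method" and its "body". step_arm: Moves the arm, as the interface text tells. Its arguments: {"type":"object","properties":{"increments":{"type":"array"},"hand":{"type":"number"},"grip_force":{"type":"number"}},"required":["increments"]}

```bash
ls; mkdir -p pics
python3 - <<'E'
from bench import r
import cv2,numpy as np
s=r.read_state(); print(s)
for n in("scene","top"):
    c=r.camera(n); cv2.imwrite(f"pics/{n}0.png",c["pixels"]); print(n,c["camera_matrix"],c["k1"],np.round(c["extrinsics"],4))
E
```

```text
pics
{'time': 0.0, 'joint_positions': array([ 1.17937321,  0.33286939, -0.06468903,  1.46096358,  0.02158419,
        1.34987249, -0.08850688]), 'joint_vel': array([-5.36814199e-04,  8.46105902e-05, -1.36264092e-03,  9.41572083e-04,
        1.70409695e-03, -1.02478147e-03, -1.41287586e-03]), 'joint_torque': array([ 1.05590480e-03, -6.23248959e+01,  2.54133926e-02, -3.89897346e+01,
       -6.12934283e-02,  3.97864287e-02,  1.22215311e-04]), 'ee_pos': array([ 0.22517683, -0.58260969,  0.22174482]), 'eef_rot': array([ 9.83044009e-01,  1.83368412e-01, -1.56406402e-04, -6.91580544e-04]), 'ft_force': array([-0.20223988,  0.17385081,  0.39800147]), 'torque': array([-0.01535874, -0.01544282,  0.00889201]), 'width': 0.08701463186386195}
scene [[369.59993832   0.         322.68703251]
 [  0.         369.59993832 198.73369886]
 [  0.           0.           1.        ]] -0.05061704892092837 [[-0.3402 -0.7166  0.6089  1.1032]
 [ 0.9402 -0.2496  0.2316  0.2372]
 [-0.014   0.6513  0.7587  0.7512]
 [ 0.      0.      0.      1.    ]]
top [[421.07653397   0.         314.87465201]
 [  0.         421.07653397 202.59332811]
 [  0.           0.           1.        ]] -0.08127574817807728 [[ 2.4700e-02  9.8390e-01 -1.7700e-01  3.8280e-01]
 [-9.9970e-01  2.5300e-02  8.0000e-04  4.1400e-02]
 [ 5.2000e-03  1.7690e-01  9.8420e-01  1.3027e+00]
 [ 0.0000e+00  0.0000e+00  0.0000e+00  1.0000e+00]]
```

View pics/scene0.png

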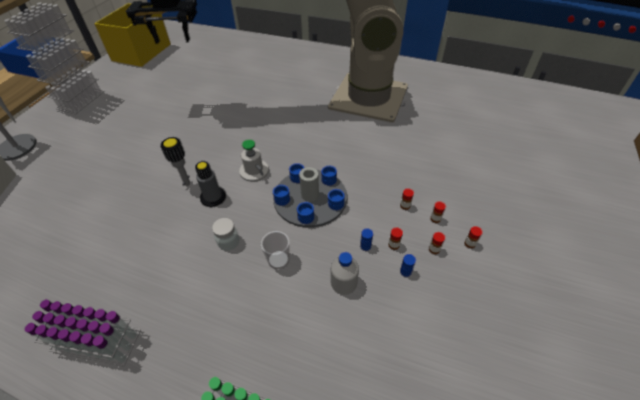

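View pics/top0.png

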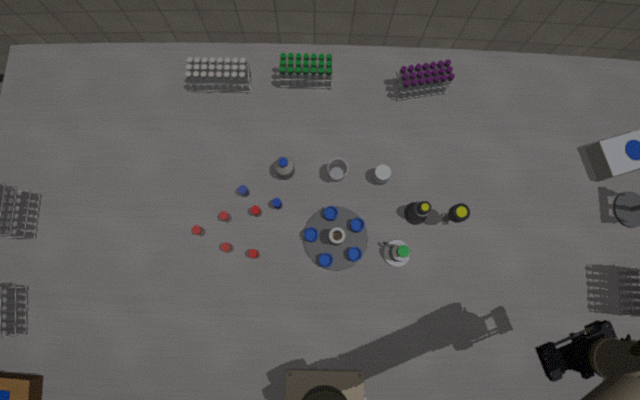

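The top view shows five red vials at (196,230), (223,216), (255,211), (225,247) and (252,253). Blue decoys are at (243,190) and (277,203). The carousel hub is at (337,236). Yellow-topped screws are at (424,208), in a black-footed stand, and (460,212). The pump's green head is at (403,251), and the bystanders are at (284,165), (337,170) and (383,174).

```bash
cat > h.py <<'E'
from bench import r
import cv2,numpy as np
from scipy.spatial.transform import Rotation as R
def cam(n): return r.camera(n)
def ray(c,uv):
    K=c["camera_matrix"];E=c["extrinsics"]
    p=cv2.undistortPoints(np.array(uv,float).reshape(-1,1,2),K,np.array([c["k1"],0,0,0.])).reshape(-1,2)
    # forward model: d=s*(1+k1 r^2) same as cv
    d=np.c_[p[:,0],-p[:,1],-np.ones(len(p))]@E[:3,:3].T
    return E[:3,3],d
def plane(c,uv,z):
    o,d=ray(c,uv); return o+d*((z-o[2])/d[:,2])[:,None]
def proj(c,P):
    E=c["extrinsics"];K=c["camera_matrix"];q=(np.atleast_2d(P)-E[:3,3])@E[:3,:3]
    return cv2.projectPoints(np.c_[q[:,0],-q[:,1],-q[:,2]],np.zeros(3),np.zeros(3),K,np.array([c["k1"],0,0,0.]))[0].reshape(-1,2)
def blobs(c,lo,hi,amin=8,amax=5000,roi=None):
    hsv=cv2.cvtColor(c["pixels"],cv2.COLOR_BGR2HSV)
    m=cv2.inRange(hsv,np.array(lo),np.array(hi))
    if lo[0]==0: m|=cv2.inRange(hsv,np.array([172,lo[1],lo[2]]),np.array([180,hi[1],hi[2]]))
    n,l,s,ce=cv2.connectedComponentsWithStats(m)
    o=[(ce[i],s[i]) for i in range(1,n) if amin<=s[i][4]<=amax]
    if roi: o=[b for b in o if roi[0]<b[0][0]<roi[2] and roi[1]<b[0][1]<roi[3]]
    return o
E
python3 - <<'E'
from h import *
t=cam("top");s=cam("scene")
big=lambda im,x,y,w,h,f:cv2.resize(im[y:y+h,x:x+w],None,fx=f,fy=f,interpolation=cv2.INTER_CUBIC)
cv2.imwrite("pics/crop_t.png",big(t["pixels"],380,180,110,100,7))
cv2.imwrite("pics/crop_s.png",big(s["pixels"],140,120,220,140,3.6))
cv2.imwrite("pics/crop_c.png",big(t["pixels"],290,190,100,90,8))
for nm,lo,hi,z in [("red",[0,120,80],[8,255,255],.056),("yellow",[22,120,80],[35,255,255],.12),("green",[50,120,60],[80,255,255],.105),("blue",[100,120,60],[125,255,255],.048)]:
    print(nm)
    for c,roi in((t,(180,140,480,280)),(s,(140,120,500,290))):
        for ce,st in blobs(c,lo,hi,roi=roi): print(ce.round(1),st,plane(c,[ce],z)[0].round(4))
E
```

```text
red
[255.  209.9] [251 206   9   9  66] [0.58   0.2194 0.056 ]
[223.3 215.4] [219 212   9   8  57] [0.5609 0.314  0.056 ]
[196.1 229.5] [192 226   9   8  57] [0.5162 0.3935 0.056 ]
[225.3 246.6] [221 243   9   8  57] [0.4676 0.3024 0.056 ]
[252.6 253.2] [248 249  10   9  70] [0.4506 0.2203 0.056 ]
[408.  192.8] [403 189  11   9  80] [0.4564 0.2205 0.056 ]
[439.6 205.9] [434 201  12  10  87] [0.4734 0.3019 0.056 ]
[475.7 231.1] [469 226  13  11 100] [0.5218 0.3922 0.056 ]
[396.3 232.5] [391 228  12  10 103] [0.5859 0.2195 0.056 ]
[438.5 236.9] [432 232  13  11 106] [0.5663 0.313  0.056 ]
yellow
[424.7 206.6] [421 203   8   8  55] [ 0.592  -0.2748  0.12  ]
[461.2 211.2] [456 206  12  12 103] [ 0.5811 -0.3812  0.12  ]
[169.6 142. ] [163 138  14   9  98] [ 0.544  -0.4053  0.12  ]
[201.4 165. ] [197 162  10   7  59] [ 0.5919 -0.2763  0.12  ]
green
[402.7 250.8] [397 246  12  11 102] [ 0.4652 -0.213   0.105 ]
[248.2 144.2] [243 140  11  10  84] [ 0.4702 -0.2122  0.105 ]
blue
[282.7 161.7] [279 158   9   9  62] [0.7338 0.1426 0.048 ]
[242.2 189. ] [239 186   8   7  42] [0.6447 0.2629 0.048 ]
[276.3 202.3] [272 198   9  10  65] [0.6062 0.1573 0.048 ]
[330.3 212.6] [324 206  14  14 157] [ 0.5789 -0.007   0.048 ]
[356.7 224.5] [350 218  14  14 157] [ 0.5447 -0.087   0.048 ]
[310.6 234. ] [304 227  14  15 164] [0.5127 0.0507 0.048 ]
[354.1 253.4] [347 247  15  14 163] [ 0.458  -0.0799  0.048 ]
[325.3 259.5] [319 253  14  14 160] [0.4381 0.0053 0.048 ]
[295.1 172.1] [290 164  14  19 175] [ 0.4748 -0.0791  0.048 ]
[328.2 174.9] [321 166  16  20 230] [0.4556 0.0081 0.048 ]
[280.7 194.1] [273 185  17  20 248] [ 0.5594 -0.0836  0.048 ]
[335.5 198.8] [328 189  17  21 286] [0.5287 0.053  0.048 ]
[304.9 211.9] [297 202  17  22 298] [ 0.5928 -0.004   0.048 ]
[366.2 237.6] [361 229  12  21 173] [0.6169 0.157  0.048 ]
[345.1 258.8] [339 252  13  14 145] [0.6864 0.1284 0.048 ]
[407.5 263.3] [401 254  15  22 194] [0.6526 0.2604 0.048 ]
```

View pics/crop_t.png

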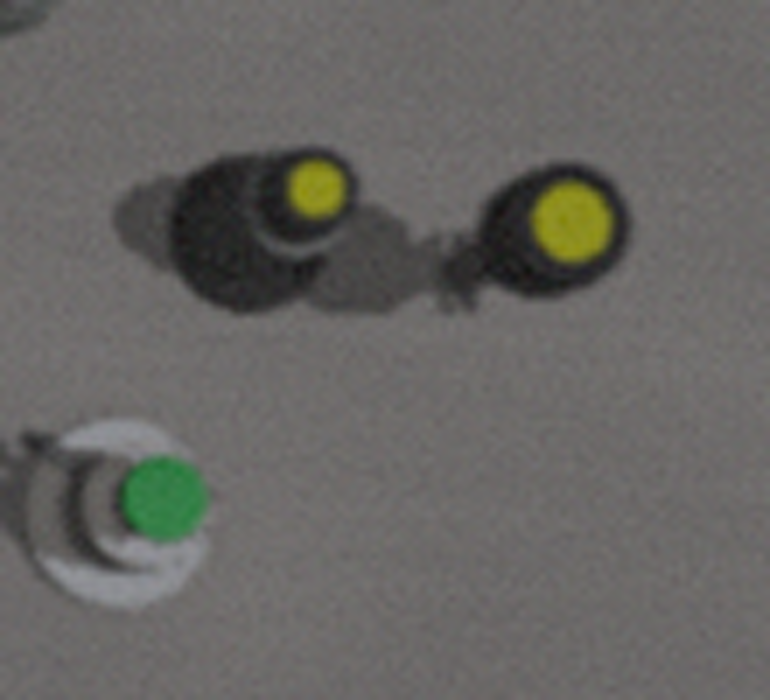

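View pics/crop_s.png

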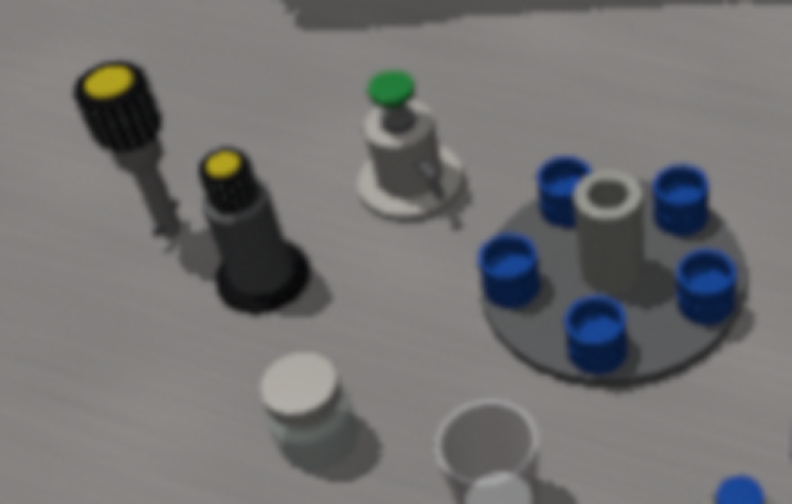

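View pics/crop_c.png

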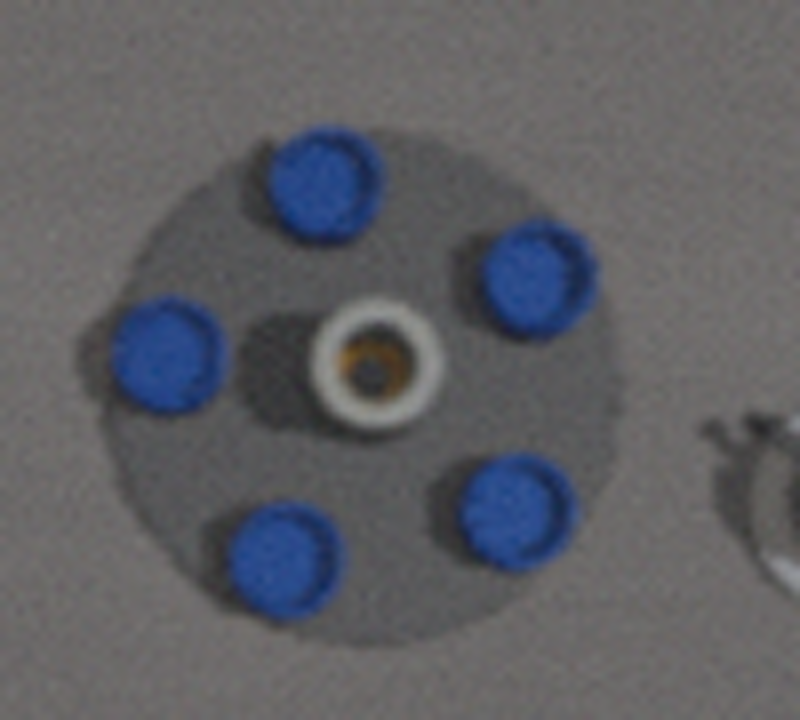

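```bash
cat >> h.py <<'E'
def tri(ca,ua,cb,ub):
    o1,d1=ray(ca,[ua]);o2,d2=ray(cb,[ub]);d1=d1[0]/np.linalg.norm(d1[0]);d2=d2[0]/np.linalg.norm(d2[0])
    A=np.c_[d1,-d2];t=np.linalg.lstsq(A,o2-o1,rcond=None)[0]
    p,q=o1+d1*t[0],o2+d2*t[1]; return (p+q)/2,np.linalg.norm(p-q)
def match(t,s,lo,hi,z,tol=.025):
    T=blobs(t,lo,hi,roi=(180,140,480,280));S=blobs(s,lo,hi,roi=(140,120,500,290));out=[]
    for a,_ in T:
        pa=plane(t,[a],z)[0]
        L=[(np.linalg.norm(plane(s,[b],z)[0]-pa),b) for b,_ in S]
        if not L: continue
        d,b=min(L,key=lambda e:e[0])
        if d<tol: out.append((*tri(t,a,s,b),a))
    return out
E
python3 - <<'E'
from h import *
from scipy.optimize import least_squares
t=cam("top");s=cam("scene")
for nm,lo,hi,z in [("red",[0,120,80],[8,255,255],.05),("yellow",[22,120,80],[35,255,255],.12),("green",[50,120,60],[80,255,255],.1),("blue",[100,120,60],[125,255,255],.03)]:
    m=match(t,s,lo,hi,z); print(nm)
    for p,g,a in m: print(a.round(0),p.round(4),g.round(4))
    if nm=="blue":
        P=np.array([p for p,g,a in m if abs(p[1])<.12])[:,:2]; print(len(P))
        c=P.mean(0); ang=np.arctan2(*(P-c).T[::-1]); k=np.round((ang-ang[0])/(2*np.pi/5))
        f=lambda v:(v[:2]+.075*np.c_[np.cos(v[2]+k*2*np.pi/5),np.sin(v[2]+k*2*np.pi/5)]-P).ravel()
        o=least_squares(f,[*c,ang[0]]); print("carousel",o.x,np.abs(o.fun).max()); 
        q=f(o.x).reshape(-1,2)+P
        for i in q: print(i.round(4),np.degrees(np.arctan2(*(i-o.x[:2])[::-1])))
# hub rim: bright ring
g=cv2.cvtColor(t["pixels"],cv2.COLOR_BGR2GRAY)[220:255,320:355]; print(g.max())
m=(g>120).astype(np.uint8)
n,l,st,ce=cv2.connectedComponentsWithStats(m);i=1+np.argmax(st[1:,4])
(cc,rr)=cv2.minEnclosingCircle(cv2.findContours((l==i).astype(np.uint8),0,1)[0][0]); print(st[i],cc,rr,plane(t,[[cc[0]+320,cc[1]+220]],.094))
E
```

```text
red
[255. 210.] [0.5814 0.2198 0.0501] 0.001
[223. 215.] [0.562  0.3145 0.0507] 0.0019
[196. 229.] [0.5169 0.3943 0.0504] 0.0017
[225. 247.] [0.4683 0.3029 0.0506] 0.0011
[253. 253.] [0.451  0.2206 0.0502] 0.0004
yellow
[425. 207.] [ 0.5922 -0.2752  0.1205] 0.0013
green
[403. 251.] [ 0.4659 -0.2146  0.1007] 0.0013
blue
[242. 189.] [0.6465 0.2624 0.0385] 0.0035
[276. 202.] [0.6087 0.1571 0.0368] 0.0025
[330. 213.] [ 0.5814 -0.0084  0.0325] 0.0017
[357. 225.] [ 0.5471 -0.0895  0.0321] 0.0019
[311. 234.] [0.5148 0.0497 0.0315] 0.0024
[354. 253.] [ 0.4599 -0.084   0.0318] 0.005
[325. 260.] [0.4392 0.0036 0.0304] 0.0024
5
carousel [ 0.5084693  -0.02572125  0.23380886] 0.0012958827119614602
[ 0.5814 -0.0083] 13.396261091071691
[ 0.5475 -0.0897] -58.60373890892831
[0.5145 0.049 ] 85.39626109107172
[ 0.4597 -0.0827] -130.60373890892834
[0.4392 0.0031] 157.39626109107166
144
[10  8 15 15 91] (17.0, 15.0) 7.810349941253662 [[ 0.5069803  -0.02563734  0.094     ]]
```

Targets: five red vials, with the blue decoys excluded. The screw to use is the smaller one in the stand, at top view (425,207) and world (0.592,-0.275). The one at (461,211) has a larger knob, so it is the look-alike. First I'll transit to the vials.

```bash
cat > go.py <<'E'
import sys
from h import *
# usage: go.py x,y,z,yawdeg [more]: increments from the current pose, later ones from the previous target
def RT(yaw): 
    a=np.radians(yaw)/2; return R.from_quat([np.cos(a),np.sin(a),0,0])
s=r.read_state();p=np.array(s["ee_pos"]);q=R.from_quat(s["eef_rot"])
x=q.as_matrix()[:,0];print("t",round(s["time"],2),"at",p.round(4),"yaw",np.degrees(np.arctan2(x[1],x[0])).round(1),"F",np.round(s["ft_force"],1),"w",round(s["width"],4),"q7",s["joint_positions"][6].round(2))
for a in sys.argv[1:]:
    v=[float(e) if e!='_' else None for e in a.split(',')]
    t=np.array([v[i] if v[i] is not None else p[i] for i in range(3)])
    qt=RT(v[3]) if v[3] is not None else q
    if v[3] is None:
        x=q.as_matrix()[:,0]; qt=RT(np.degrees(np.arctan2(x[1],x[0])))
    print(a,"->",[float(e) for e in q.inv().apply(t-p).round(4)],[float(e) for e in (q.inv()*qt).as_rotvec().round(3)])
    p,q=t,qt
E
python3 go.py 0.5,-0.3,.2,50 0.5,-0.1,.2,85 .58,.15,.15,85 .5814,.2198,.12,85.4
```

```text
t 0.3 at [ 0.2253 -0.5829  0.2223] yaw 21.1 F [-0.  -0.2  0.8] w 0.087 q7 -0.09
0.5,-0.3,.2,50 -> [0.3582, -0.1648, 0.0224] [-0.0, -0.0, -0.504]
0.5,-0.1,.2,85 -> [0.1532, -0.1286, 0.0] [0.0, 0.0, -0.611]
.58,.15,.15,85 -> [0.256, 0.0579, 0.05] [0.0, 0.0, 0.0]
.5814,.2198,.12,85.4 -> [0.0697, -0.0047, 0.03] [0.0, 0.0, -0.007]
```

>>> {"method": "step_arm", "body": {"increments": [[[0.358,-0.165,0.02],[0,0,-0.5]],[[0.358,-0.165,0.02],[0,0,-0.5]],[[0.358,-0.165,0.02],[0,0,-0.5]],[[0.358,-0.165,0.02],[0,0,-0.5]],[[0.358,-0.165,0.02],[0,0,-0.5]]], "hand": -0.3, "grip_force": 12}}

```text
time: 0.8
ee_pos: [0.4001, -0.4021, 0.2099]
eef_rot: [0.907, 0.422, 0.0, 0.0]
ft_force: [1.0, -1.0, 0.2]
width: 0.0588
```

```bash
python3 go.py 0.5,-0.1,.2,85 .58,.15,.15,85 .5814,.2198,.12,85.4
```

```text
t 0.8 at [ 0.4001 -0.4021  0.2099] yaw 49.9 F [ 1.  -1.   0.2] w 0.0588 q7 -0.04
0.5,-0.1,.2,85 -> [0.2954, -0.1183, 0.0099] [0.0, -0.0, -0.613]
.58,.15,.15,85 -> [0.256, 0.0579, 0.05] [0.0, 0.0, 0.0]
.5814,.2198,.12,85.4 -> [0.0697, -0.0047, 0.03] [0.0, 0.0, -0.007]
```

>>> {"method": "step_arm", "body": {"increments": [[[0.295,-0.118,0.01],[0,0,-0.61]],[[0.295,-0.118,0.01],[0,0,-0.61]],[[0.295,-0.118,0.01],[0,0,-0.61]],[[0.295,-0.118,0.01],[0,0,-0.61]],[[0.295,-0.118,0.01],[0,0,-0.61]]]}}

```text
time: 1.3
ee_pos: [0.4783, -0.1648, 0.2022]
eef_rot: [0.736, 0.676, -0.0, 0.0]
ft_force: [0.7, -0.4, 1.5]
width: 0.0569
```

```bash
python3 go.py .58,.15,.15,85 .5814,.2198,.12,85.4
```

```text
t 1.3 at [ 0.4783 -0.1648  0.2022] yaw 85.1 F [ 0.7 -0.4  1.5] w 0.0569 q7 0.11
.58,.15,.15,85 -> [0.3223, 0.0747, 0.0521] [0.001, 0.001, 0.002]
.5814,.2198,.12,85.4 -> [0.0697, -0.0047, 0.03] [0.0, 0.0, -0.007]
```

>>> {"method": "step_arm", "body": {"increments": [[[0.39,0.07,0.05],[0,0,0]],[[0.39,0.07,0.05],[0,0,0]],[[0.39,0.07,0.05],[0,0,0]],[[0.39,0.07,0.05],[0,0,0]],[[0.39,0.07,0.05],[0,0,0]]]}}

```text
time: 1.8
ee_pos: [0.5425, 0.0747, 0.1709]
eef_rot: [0.737, 0.676, 0.0, 0.001]
ft_force: [-0.1, 0.1, 0.4]
width: 0.0568
```

```bash
python3 go.py .5814,.2198,.10,85.4 .5814,.2198,.023,85.4
```

```text
t 1.8 at [0.5425 0.0747 0.1709] yaw 85.1 F [-0.1  0.1  0.4] w 0.0568 q7 -0.44
.5814,.2198,.10,85.4 -> [0.148, 0.0262, 0.0708] [0.001, 0.001, -0.005]
.5814,.2198,.023,85.4 -> [0.0, 0.0, 0.077] [0.0, 0.0, 0.0]
```

>>> {"method": "step_arm", "body": {"increments": [[[0.148,0.026,0.07],[0,0,0]],[[0.148,0.026,0.07],[0,0,0]],[[0.148,0.026,0.07],[0,0,0]],[[0.148,0.026,0.07],[0,0,0]],[[0.148,0.026,0.07],[0,0,0]]]}}

```text
time: 2.3
ee_pos: [0.5797, 0.2232, 0.0991]
eef_rot: [0.735, 0.678, -0.001, -0.001]
ft_force: [-0.2, -0.8, 0.4]
width: 0.0566
```

```bash
python3 go.py .5814,.2198,.023,85.4
python3 - <<'E'
from h import *
t=cam("top");s=cam("scene")
a=cv2.resize(t["pixels"][190:260,215:295],None,fx=5,fy=5);b=cv2.resize(s["pixels"][180:250,356:436],None,fx=5,fy=5)
cv2.imwrite("pics/a1.png",np.hstack([a,b]))
E
```

```text
t 2.3 at [0.5797 0.2232 0.0991] yaw 85.4 F [-0.2 -0.8  0.4] w 0.0566 q7 -0.76
.5814,.2198,.023,85.4 -> [-0.0033, 0.0021, 0.0761] [-0.002, -0.0, -0.001]
```

View pics/a1.png

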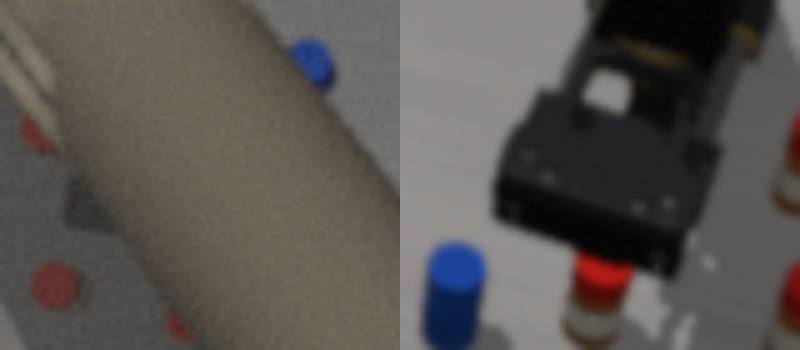

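The right crop shows the gripper above the red vial at scene (396,233). The vial is centred under it, and the blue decoy is off to the left. Descending.

>>> {"method": "step_arm", "body": {"increments": [[[-0.003,0.002,0.04],[0,0,0]],[[-0.003,0.002,0.06],[0,0,0]],[[-0.003,0.002,0.076],[0,0,0]],[[-0.003,0.002,0.076],[0,0,0]],[[-0.003,0.002,0.076],[0,0,0]]]}}

```text
time: 2.9
ee_pos: [0.5835, 0.2159, 0.0258]
eef_rot: [0.737, 0.676, 0.0, 0.001]
ft_force: [-0.5, 0.1, 1.0]
width: 0.0564
```

>>> {"method": "step_arm", "body": {"increments": [[[0,0,0],[0,0,0]],[[0,0,0],[0,0,0]],[[0,0,0],[0,0,0]],[[0,0,0],[0,0,0]],[[0,0,0],[0,0,0]]], "hand": 1, "grip_force": 12}}

```text
time: 3.4
ee_pos: [0.5835, 0.216, 0.0259]
eef_rot: [0.737, 0.676, 0.0, 0.001]
ft_force: [0.1, -0.2, 1.2]
width: 0.0273
```

```bash
python3 go.py _,_,.12,85.4 .5145,.049,.13,85.4  .5145,.049,.056,85.4
```

```text
t 3.4 at [0.5835 0.216  0.0259] yaw 85.1 F [ 0.1 -0.2  1.2] w 0.0273 q7 -0.79
_,_,.12,85.4 -> [-0.0001, 0.0002, -0.0941] [0.002, 0.001, -0.006]
.5145,.049,.13,85.4 -> [-0.172, -0.0554, -0.01] [0.0, 0.0, 0.0]
.5145,.049,.056,85.4 -> [0.0, 0.0, 0.074] [0.0, 0.0, 0.0]
```

>>> {"method": "step_arm", "body": {"increments": [[[0,0,-0.05],[0,0,0]],[[0,0,-0.095],[0,0,0]],[[-0.04,-0.01,-0.105],[0,0,0]],[[-0.08,-0.025,-0.105],[0,0,0]],[[-0.12,-0.04,-0.105],[0,0,0]]]}}

```text
time: 3.9
ee_pos: [0.5326, 0.0988, 0.1313]
eef_rot: [0.737, 0.676, 0.001, 0.001]
ft_force: [0.1, -1.6, -0.5]
width: 0.0273
```

```bash
python3 go.py  .5142,.0454,.12,85.4  .5142,.0454,.058,85.4
```

```text
t 3.9 at [0.5326 0.0988 0.1313] yaw 85.1 F [ 0.1 -1.6 -0.5] w 0.0273 q7 -0.52
.5142,.0454,.12,85.4 -> [-0.0548, -0.0138, 0.0113] [0.003, 0.001, -0.005]
.5142,.0454,.058,85.4 -> [0.0, 0.0, 0.062] [0.0, 0.0, 0.0]
```

>>> {"method": "step_arm", "body": {"increments": [[[-0.03,-0.0138,0.011],[0,0,0]],[[-0.0548,-0.0138,0.011],[0,0,0]],[[-0.0548,-0.0138,0.011],[0,0,0]],[[-0.0548,-0.0138,0.011],[0,0,0]],[[-0.0548,-0.0138,0.011],[0,0,0]]]}}

```text
time: 4.4
ee_pos: [0.5144, 0.0467, 0.1205]
eef_rot: [0.736, 0.677, 0.001, 0.001]
ft_force: [-0.4, 0.7, -0.4]
width: 0.0273
```

```bash
python3 - <<'E'
from h import *
t=cam("top");s=cam("scene")
b=cv2.resize(s["pixels"][130:230,250:370],None,fx=6,fy=6)
cv2.imwrite("pics/a2.png",b)
hits=blobs(s,[0,120,80],[8,255,255],roi=(250,120,370,230));print(hits)
hits=blobs(t,[0,120,80],[8,255,255],roi=(180,140,480,280));print(hits)
E
python3 go.py  .5142,.0454,.12,85.4  .5142,.0454,.058,85.4
```

```text
[]
[(array([223.30909091, 215.4       ]), array([219, 212,   9,   8,  55], dtype=int32)), (array([195.93220339, 229.47457627]), array([192, 226,   9,   8,  59], dtype=int32)), (array([225.17741935, 246.69354839]), array([221, 243,   9,   9,  62], dtype=int32)), (array([252.49180328, 253.04918033]), array([248, 249,  10,   9,  61], dtype=int32))]
t 4.5 at [0.5144 0.0468 0.1204] yaw 85.2 F [-0.7  0.4 -0.5] w 0.0276 q7 -0.4
.5142,.0454,.12,85.4 -> [-0.0014, -0.0001, 0.0004] [0.003, 0.0, -0.003]
.5142,.0454,.058,85.4 -> [0.0, 0.0, 0.062] [0.0, 0.0, 0.0]
```

View pics/a2.png

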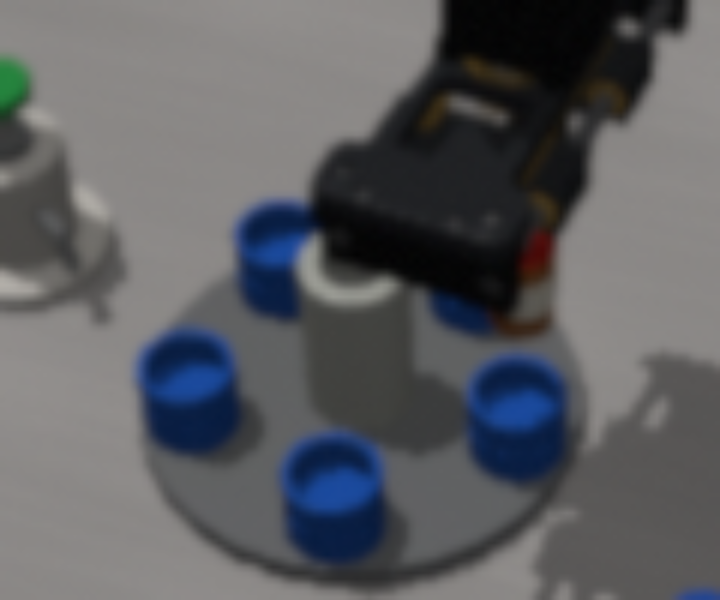

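Run:
```python
from h import *
s=cam("scene")
a=np.linspace(0,6.28,60)
for z in(.0945,.1505):
    c=np.array([.5147,.0504,z]); q=proj(s,c+.014*np.c_[np.cos(a),np.sin(a),0*a]); print((q.min(0)-[250,130])*6,(q.max(0)-[250,130])*6)
```

```text
[484.89025621 287.25925855] [553.87061568 337.55967841]
[485.26407244 187.87824572] [557.64107737 238.51446651]
```

The crop shows the vial hanging beyond the gripper over the far-right pocket, with its edge at crop x≈552 against 554 predicted. The offset holds, so I'm lowering it.

>>> {"method": "step_arm", "body": {"increments": [[[-0.0014,0,0.03],[0,0,0]],[[-0.0014,0,0.045],[0,0,0]],[[-0.0014,0,0.055],[0,0,0]],[[-0.0014,0,0.064],[0,0,0]],[[-0.0014,0,0.064],[0,0,0]]]}}

```text
time: 5.05
ee_pos: [0.5141, 0.0455, 0.0557]
eef_rot: [0.736, 0.677, 0.001, 0.001]
ft_force: [-0.6, 0.1, 0.3]
width: 0.0275
```

```bash
python3 go.py  .5142,.0454,.056,85.4
```

```text
t 5.05 at [0.5141 0.0455 0.0557] yaw 85.2 F [-0.6  0.1  0.3] w 0.0275 q7 -0.45
.5142,.0454,.056,85.4 -> [-0.0, 0.0001, -0.0003] [0.002, 0.0, -0.003]
```

>>> {"method": "step_arm", "body": {"increments": [[[0,0,0],[0,0,0]],[[0,0,0],[0,0,0]],[[0,0,0],[0,0,0]],[[0,0,-0.03],[0,0,0]],[[0,0,-0.08],[0,0,0]]], "hand": -0.2}}

```text
time: 5.55
ee_pos: [0.512, 0.0451, 0.1345]
eef_rot: [0.736, 0.677, -0.001, -0.001]
ft_force: [2.0, -0.5, 0.0]
width: 0.051
```

```bash
python3 go.py  .562,.3145,.13,121.4 .562,.3145,.09,121.4;python3 - <<'E'
from h import *
s=cam("scene")
b=cv2.resize(s["pixels"][130:230,250:370],None,fx=4,fy=4)
cv2.imwrite("pics/a3.png",b)
E
```

```text
t 5.55 at [0.512  0.0451 0.1345] yaw 85.2 F [ 2.  -0.5  0. ] w 0.051 q7 -0.39
.562,.3145,.13,121.4 -> [0.2726, 0.0274, 0.0044] [-0.003, -0.001, -0.632]
.562,.3145,.09,121.4 -> [0.0, 0.0, 0.04] [0.0, 0.0, 0.0]
```

View pics/a3.png

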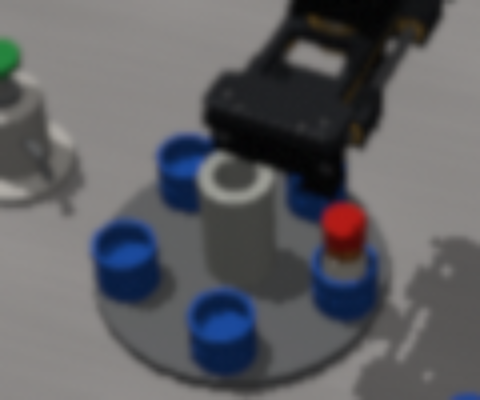

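The first vial stands upright in its pocket, with the cap at crop (344,222). Next is the vial at (0.562,0.3145).

>>> {"method": "step_arm", "body": {"increments": [[[0.272,0.027,0],[0,0,-0.63]],[[0.272,0.027,0],[0,0,-0.63]],[[0.272,0.027,0],[0,0,-0.63]],[[0.272,0.027,0],[0,0,-0.63]],[[0.272,0.027,0],[0,0,-0.63]]]}}

```text
time: 6.1
ee_pos: [0.5621, 0.2924, 0.1443]
eef_rot: [0.488, 0.873, 0.003, 0.004]
ft_force: [0.8, -0.5, 0.9]
width: 0.0522
```

```bash
python3 go.py  .562,.3145,.09,121.4
```

```text
t 6.1 at [0.5621 0.2924 0.1443] yaw 121.6 F [ 0.8 -0.5  0.9] w 0.0522 q7 -0.27
.562,.3145,.09,121.4 -> [0.0192, 0.0111, 0.0543] [0.009, 0.005, 0.004]
```

>>> {"method": "step_arm", "body": {"increments": [[[0.019,0.011,0.05],[0.009,0.005,0]],[[0.019,0.011,0.05],[0.009,0.005,0]],[[0.019,0.011,0.05],[0.009,0.005,0]],[[0.019,0.011,0.05],[0.009,0.005,0]]]}}

```text
time: 6.5
ee_pos: [0.563, 0.3134, 0.0957]
eef_rot: [0.489, 0.873, 0.0, 0.001]
ft_force: [0.6, -0.1, 0.6]
width: 0.0519
```

```bash
python3 go.py  .562,.3145,.025,121.4
```

```text
t 6.5 at [0.563  0.3134 0.0957] yaw 121.5 F [ 0.6 -0.1  0.6] w 0.0519 q7 -0.32
.562,.3145,.025,121.4 -> [0.0016, -0.0004, 0.0707] [0.001, 0.001, 0.002]
```

>>> {"method": "step_arm", "body": {"increments": [[[0.0016,0,0.04],[0,0,0]],[[0.0016,0,0.06],[0,0,0]],[[0.0016,0,0.071],[0,0,0]],[[0.0016,0,0.071],[0,0,0]],[[0.0016,0,0.071],[0,0,0]]]}}

```text
time: 7.0
ee_pos: [0.5634, 0.3147, 0.0265]
eef_rot: [0.489, 0.872, 0.001, 0.001]
ft_force: [0.2, -0.2, 0.0]
width: 0.0523
```

>>> {"method": "step_arm", "body": {"increments": [[[0,0,0],[0,0,0]],[[0,0,0],[0,0,0]],[[0,0,0],[0,0,0]],[[0,0,0],[0,0,0]]], "hand": 1}}

```text
time: 7.4
ee_pos: [0.5635, 0.3148, 0.0268]
eef_rot: [0.489, 0.872, 0.001, 0.001]
ft_force: [-0.4, -0.1, -0.0]
width: 0.0274
```

```bash
python3 go.py  _,_,.14,121.4 .5475,-.0897,.14,121.4
```

```text
t 7.4 at [0.5635 0.3148 0.0268] yaw 121.5 F [-0.4 -0.1 -0. ] w 0.0274 q7 -0.36
_,_,.14,121.4 -> [-0.0001, 0.0005, -0.1132] [0.004, 0.001, 0.001]
.5475,-.0897,.14,121.4 -> [-0.3369, -0.2244, 0.0] [0.0, 0.0, 0.0]
```

>>> {"method": "step_arm", "body": {"increments": [[[0,0,-0.05],[0,0,0]],[[0,0,-0.1],[0,0,0]],[[-0.03,-0.02,-0.125],[0,0,0]],[[-0.07,-0.045,-0.125],[0,0,0]],[[-0.11,-0.07,-0.125],[0,0,0]]]}}

```text
time: 7.9
ee_pos: [0.5607, 0.1835, 0.1527]
eef_rot: [0.488, 0.873, 0.002, 0.002]
ft_force: [0.2, -1.1, -0.2]
width: 0.0275
```

```bash
python3 go.py .5475,-.0897,.14,121.4
```

```text
t 7.9 at [0.5607 0.1835 0.1527] yaw 121.5 F [ 0.2 -1.1 -0.2] w 0.0275 q7 -0.08
.5475,-.0897,.14,121.4 -> [-0.2259, -0.1542, 0.0122] [0.006, 0.002, 0.002]
```

>>> {"method": "step_arm", "body": {"increments": [[[-0.041,-0.028,0],[0,0,0]],[[-0.08,-0.055,0],[0,0,0]],[[-0.12,-0.082,0],[0,0,0]],[[-0.16,-0.11,0],[0,0,0]],[[-0.2,-0.137,0.01],[0,0,0]]]}}

```text
time: 8.4
ee_pos: [0.5489, -0.0606, 0.1434]
eef_rot: [0.488, 0.873, 0.002, 0.003]
ft_force: [0.7, -0.6, -0.7]
width: 0.0273
```

```bash
python3 go.py .5475,-.0897,.125,121.4
```

```text
t 8.4 at [ 0.5489 -0.0606  0.1434] yaw 121.5 F [ 0.7 -0.6 -0.7] w 0.0273 q7 0.39
.5475,-.0897,.125,121.4 -> [-0.024, -0.0166, 0.0184] [0.007, 0.004, 0.002]
```

>>> {"method": "step_arm", "body": {"increments": [[[-0.024,-0.0166,0.01],[0.007,0.004,0]],[[-0.024,-0.0166,0.018],[0.007,0.004,0]],[[-0.024,-0.0166,0.018],[0.007,0.004,0]],[[-0.024,-0.0166,0.018],[0.007,0.004,0]]]}}

```text
time: 8.8
ee_pos: [0.5476, -0.0881, 0.1256]
eef_rot: [0.487, 0.873, 0.001, -0.0]
ft_force: [1.4, -0.1, -1.0]
width: 0.0273
```

```bash
python3 go.py .5475,-.0897,.057,121.4
```

```text
t 8.8 at [ 0.5476 -0.0881  0.1256] yaw 121.7 F [ 1.4 -0.1 -1. ] w 0.0273 q7 0.43
.5475,-.0897,.057,121.4 -> [-0.0014, -0.001, 0.0686] [0.001, -0.001, 0.004]
```

>>> {"method": "step_arm", "body": {"increments": [[[-0.0014,-0.001,0.03],[0,0,0]],[[-0.0014,-0.001,0.045],[0,0,0]],[[-0.0014,-0.001,0.06],[0,0,0]],[[-0.0014,-0.001,0.069],[0,0,0]],[[-0.0014,-0.001,0.069],[0,0,0]]]}}

```text
time: 9.3
ee_pos: [0.5472, -0.0893, 0.0559]
eef_rot: [0.487, 0.873, 0.0, -0.001]
ft_force: [0.8, -0.3, -0.4]
width: 0.0277
```

```bash
python3 go.py .5475,-.0897,.057,121.4
```

```text
t 9.3 at [ 0.5472 -0.0893  0.0559] yaw 121.7 F [ 0.8 -0.3 -0.4] w 0.0277 q7 0.38
.5475,-.0897,.057,121.4 -> [-0.0005, 0.0001, -0.0011] [-0.0, -0.002, 0.005]
```

>>> {"method": "step_arm", "body": {"increments": [[[0,0,0],[0,0,0]],[[0,0,0],[0,0,0]],[[0,0,0],[0,0,0]],[[0,0,-0.04],[0,0,0]],[[0,0,-0.09],[0,0,0]]], "hand": -0.2}}

```text
time: 9.8
ee_pos: [0.5458, -0.0893, 0.1455]
eef_rot: [0.487, 0.873, 0.0, -0.003]
ft_force: [1.5, -0.3, 0.4]
width: 0.0511
```

```bash
python3 go.py  .53,.16,.14,140 .5169,.3943,.13,157.4;python3 - <<'E'
from h import *
s=cam("scene")
b=cv2.resize(s["pixels"][130:230,250:370],None,fx=4,fy=4)
cv2.imwrite("pics/a4.png",b)
E
```

```text
t 9.8 at [ 0.5458 -0.0893  0.1455] yaw 121.7 F [ 1.5 -0.3  0.4] w 0.0511 q7 0.45
.53,.16,.14,140 -> [0.2204, 0.1175, 0.0063] [-0.002, -0.005, -0.319]
.5169,.3943,.13,157.4 -> [0.1606, 0.1711, 0.01] [0.0, 0.0, -0.304]
```

View pics/a4.png

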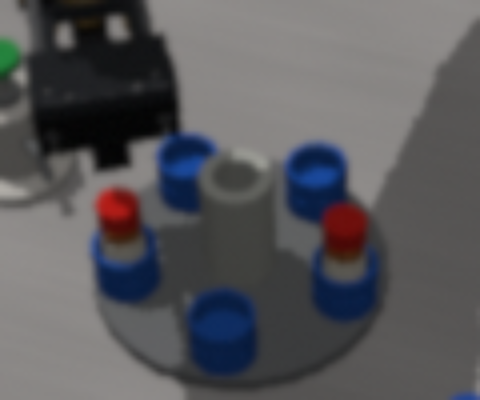

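Two vials are seated, with caps at crop (120,208) and (344,222). Next is the vial at (0.517,0.394).

>>> {"method": "step_arm", "body": {"increments": [[[0.04,0.025,0],[0,0,-0.05]],[[0.085,0.05,0],[0,0,-0.12]],[[0.13,0.075,0],[0,0,-0.19]],[[0.175,0.098,0],[0,0,-0.26]],[[0.22,0.118,0],[0,0,-0.32]]]}}

```text
time: 10.35
ee_pos: [0.5355, 0.1592, 0.1557]
eef_rot: [0.34, 0.94, 0.001, 0.004]
ft_force: [0.6, 0.5, 0.5]
width: 0.0523
```

```bash
python3 go.py  .5169,.3943,.13,157.4
```

```text
t 10.35 at [0.5355 0.1592 0.1557] yaw 140.2 F [0.6 0.5 0.5] w 0.0523 q7 0.27
.5169,.3943,.13,157.4 -> [0.165, 0.1686, 0.0255] [0.004, 0.007, -0.3]
```

>>> {"method": "step_arm", "body": {"increments": [[[0.165,0.169,0.025],[0.004,0.007,-0.3]],[[0.165,0.169,0.025],[0.004,0.007,-0.3]],[[0.165,0.169,0.025],[0.004,0.007,-0.3]],[[0.165,0.169,0.025],[0.004,0.007,-0.3]],[[0.165,0.169,0.025],[0.004,0.007,-0.3]]]}}

```text
time: 10.85
ee_pos: [0.5161, 0.3978, 0.1304]
eef_rot: [0.196, 0.981, 0.001, 0.0]
ft_force: [-0.5, 0.3, 0.2]
width: 0.0523
```

```bash
python3 go.py  .5169,.3943,.095,157.4
```

```text
t 10.85 at [0.5161 0.3978 0.1304] yaw 157.5 F [-0.5  0.3  0.2] w 0.0523 q7 0.13
.5169,.3943,.095,157.4 -> [-0.002, -0.0029, 0.0354] [0.001, -0.0, 0.001]
```

>>> {"method": "step_arm", "body": {"increments": [[[-0.002,-0.003,0.035],[0,0,0]],[[-0.002,-0.003,0.06],[0,0,0]],[[-0.002,-0.003,0.07],[0,0,0]],[[-0.002,-0.003,0.07],[0,0,0]],[[-0.002,-0.003,0.07],[0,0,0]]]}}

```text
time: 11.35
ee_pos: [0.5175, 0.3946, 0.0618]
eef_rot: [0.196, 0.981, 0.001, 0.001]
ft_force: [1.2, 0.5, 0.5]
width: 0.0521
```

```bash
python3 go.py  .5169,.3943,.025,157.4
```

```text
t 11.35 at [0.5175 0.3946 0.0618] yaw 157.4 F [1.2 0.5 0.5] w 0.0521 q7 0.1
.5169,.3943,.025,157.4 -> [0.0005, -0.0006, 0.0368] [0.003, 0.001, 0.0]
```

>>> {"method": "step_arm", "body": {"increments": [[[0,-0.0005,0.02],[0,0,0]],[[0,-0.0005,0.037],[0,0,0]],[[0,-0.0005,0.037],[0,0,0]],[[0,-0.0005,0.037],[0,0,0]]]}}

```text
time: 11.75
ee_pos: [0.5171, 0.394, 0.0244]
eef_rot: [0.196, 0.981, 0.001, 0.0]
ft_force: [-0.7, -0.4, 0.7]
width: 0.0523
```

>>> {"method": "step_arm", "body": {"increments": [[[0,0,0],[0,0,0]],[[0,0,0],[0,0,0]],[[0,0,0],[0,0,0]],[[0,0,0],[0,0,0]]], "hand": 1}}

```text
time: 12.15
ee_pos: [0.5173, 0.3941, 0.0247]
eef_rot: [0.196, 0.981, 0.001, 0.0]
ft_force: [-0.3, 0.1, 0.1]
width: 0.028
```

```bash
python3 go.py  _,_,.15,157.4 .4392,.0031,.14,157.4
```

```text
t 12.15 at [0.5173 0.3941 0.0247] yaw 157.4 F [-0.3  0.1  0.1] w 0.028 q7 0.08
_,_,.15,157.4 -> [-0.0, 0.0003, -0.1253] [0.002, 0.0, 0.0]
.4392,.0031,.14,157.4 -> [-0.0782, -0.3909, 0.01] [0.0, 0.0, 0.0]
```

>>> {"method": "step_arm", "body": {"increments": [[[0,0,-0.05],[0,0,0]],[[0,0,-0.1],[0,0,0]],[[-0.006,-0.03,-0.12],[0,0,0]],[[-0.015,-0.075,-0.12],[0,0,0]],[[-0.025,-0.125,-0.12],[0,0,0]]]}}

```text
time: 12.65
ee_pos: [0.492, 0.2696, 0.1451]
eef_rot: [0.195, 0.981, 0.002, 0.001]
ft_force: [0.9, -0.4, -0.2]
width: 0.0275
```

```bash
python3 go.py .4392,.0031,.14,157.4
```

```text
t 12.65 at [0.492  0.2696 0.1451] yaw 157.5 F [ 0.9 -0.4 -0.2] w 0.0275 q7 0.32
.4392,.0031,.14,157.4 -> [-0.0532, -0.2664, 0.0042] [0.003, 0.001, 0.002]
```

>>> {"method": "step_arm", "body": {"increments": [[[-0.01,-0.05,0],[0,0,0]],[[-0.02,-0.1,0],[0,0,0]],[[-0.03,-0.15,0],[0,0,0]],[[-0.04,-0.2,0],[0,0,0]],[[-0.05,-0.245,0],[0,0,0]]]}}

```text
time: 13.15
ee_pos: [0.4437, 0.0225, 0.1444]
eef_rot: [0.195, 0.981, 0.001, 0.001]
ft_force: [1.6, -1.0, -1.1]
width: 0.0274
```

```bash
python3 go.py .4392,.0031,.12,157.4
```

```text
t 13.15 at [0.4437 0.0225 0.1444] yaw 157.5 F [ 1.6 -1.  -1.1] w 0.0274 q7 0.99
.4392,.0031,.12,157.4 -> [-0.0032, -0.0198, 0.0243] [0.003, 0.002, 0.002]
```

>>> {"method": "step_arm", "body": {"increments": [[[-0.003,-0.02,0.01],[0,0,0]],[[-0.003,-0.02,0.024],[0,0,0]],[[-0.003,-0.02,0.024],[0,0,0]],[[-0.003,-0.02,0.024],[0,0,0]]]}}

```text
time: 13.55
ee_pos: [0.439, 0.0046, 0.1204]
eef_rot: [0.194, 0.981, 0.002, 0.001]
ft_force: [-0.3, 0.2, -0.7]
width: 0.0275
```

```bash
python3 go.py .4392,.0031,.055,157.4
```

```text
t 13.55 at [0.439  0.0046 0.1204] yaw 157.6 F [-0.3  0.2 -0.7] w 0.0275 q7 1.01
.4392,.0031,.055,157.4 -> [-0.0007, -0.0015, 0.0654] [0.004, 0.001, 0.004]
```

>>> {"method": "step_arm", "body": {"increments": [[[-0.0007,-0.0015,0.03],[0,0,0]],[[-0.0007,-0.0015,0.045],[0,0,0]],[[-0.0007,-0.0015,0.058],[0,0,0]],[[-0.0007,-0.0015,0.066],[0,0,0]],[[-0.0007,-0.0015,0.066],[0,0,0]]]}}

```text
time: 14.05
ee_pos: [0.4395, 0.0041, 0.0542]
eef_rot: [0.193, 0.981, 0.002, 0.001]
ft_force: [0.2, -1.6, 0.4]
width: 0.0274
```

```bash
python3 go.py .4392,.0031,.055,157.4
```

```text
t 14.05 at [0.4395 0.0041 0.0542] yaw 157.7 F [ 0.2 -1.6  0.4] w 0.0274 q7 0.89
.4392,.0031,.055,157.4 -> [-0.0001, -0.001, -0.0008] [0.005, 0.001, 0.006]
```

>>> {"method": "step_arm", "body": {"increments": [[[0,0,0],[0,0,0]],[[0,0,0],[0,0,0]],[[0,0,0],[0,0,0]],[[0,0,-0.04],[0,0,0]],[[0,0,-0.09],[0,0,0]]], "hand": -0.2}}

```text
time: 14.55
ee_pos: [0.4378, 0.0041, 0.1442]
eef_rot: [0.193, 0.981, 0.003, -0.001]
ft_force: [0.6, -1.0, 0.7]
width: 0.051
```

```bash
python3 go.py .455,.19,.14,122 .4683,.3029,.10,95;python3 - <<'E'
from h import *
s=cam("scene")
b=cv2.resize(s["pixels"][130:230,250:370],None,fx=4,fy=4)
cv2.imwrite("pics/a5.png",b)
E
```

```text
t 14.55 at [0.4378 0.0041 0.1442] yaw 157.8 F [ 0.6 -1.   0.7] w 0.051 q7 1.06
.455,.19,.14,122 -> [0.0545, 0.1785, 0.0053] [0.004, -0.005, 0.624]
.4683,.3029,.10,95 -> [0.0887, 0.0711, 0.04] [0.0, 0.0, 0.471]
```

View pics/a5.png

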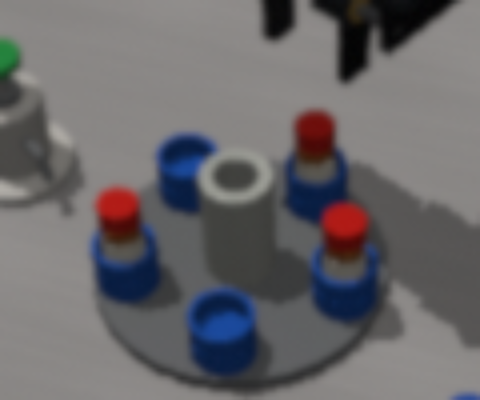

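Three are seated, with caps at crop (120,208), (315,130) and (345,222). Next is the vial at (0.468,0.303).

>>> {"method": "step_arm", "body": {"increments": [[[0.012,0.04,0],[0,0,0.12]],[[0.025,0.085,0],[0,0,0.26]],[[0.04,0.13,0],[0,0,0.39]],[[0.054,0.178,0],[0,0,0.52]],[[0.054,0.178,0],[0,0,0.62]]]}}

```text
time: 15.1
ee_pos: [0.4593, 0.1876, 0.1537]
eef_rot: [0.465, 0.886, 0.004, 0.004]
ft_force: [0.3, 0.5, -0.5]
width: 0.0522
```

```bash
python3 go.py .4683,.3029,.10,90
```

```text
t 15.1 at [0.4593 0.1876 0.1537] yaw 124.6 F [ 0.3  0.5 -0.5] w 0.0522 q7 -0.06
.4683,.3029,.10,90 -> [0.0899, 0.0723, 0.0542] [0.011, -0.0, 0.604]
```

>>> {"method": "step_arm", "body": {"increments": [[[0.04,0.032,0.01],[0.005,0,0.15]],[[0.09,0.072,0.03],[0.01,0,0.3]],[[0.09,0.072,0.05],[0.01,0,0.45]],[[0.09,0.072,0.05],[0.01,0,0.6]],[[0.09,0.072,0.05],[0.01,0,0.6]]]}}

```text
time: 15.6
ee_pos: [0.4667, 0.3044, 0.1031]
eef_rot: [0.707, 0.708, -0.0, -0.001]
ft_force: [0.1, -0.8, 0.9]
width: 0.0523
```

```bash
python3 go.py .4683,.3029,.025,90
```

```text
t 15.6 at [0.4667 0.3044 0.1031] yaw 90.1 F [ 0.1 -0.8  0.9] w 0.0523 q7 -0.94
.4683,.3029,.025,90 -> [-0.0016, 0.0017, 0.0781] [-0.001, -0.001, 0.002]
```

>>> {"method": "step_arm", "body": {"increments": [[[-0.0016,0.0017,0.03],[0,0,0]],[[-0.0016,0.0017,0.055],[0,0,0]],[[-0.0016,0.0017,0.078],[0,0,0]],[[-0.0016,0.0017,0.078],[0,0,0]],[[-0.0016,0.0017,0.078],[0,0,0]]]}}

```text
time: 16.1
ee_pos: [0.4684, 0.303, 0.0257]
eef_rot: [0.707, 0.708, -0.0, -0.001]
ft_force: [0.0, -0.1, 0.3]
width: 0.0523
```

>>> {"method": "step_arm", "body": {"increments": [[[0,0,0],[0,0,0]],[[0,0,0],[0,0,0]],[[0,0,0],[0,0,0]],[[0,0,0],[0,0,0]]], "hand": 1}}

```text
time: 16.5
ee_pos: [0.4687, 0.3031, 0.0262]
eef_rot: [0.707, 0.708, 0.0, -0.001]
ft_force: [0.5, 0.1, 0.4]
width: 0.028
```

```bash
python3 go.py  _,_,.15,90 .458,.1,.15,65 .4597,-.0827,.14,49.4
```

```text
t 16.5 at [0.4687 0.3031 0.0262] yaw 90.1 F [0.5 0.1 0.4] w 0.028 q7 -1.0
_,_,.15,90 -> [0.0002, -0.0001, -0.1238] [-0.001, -0.001, 0.001]
.458,.1,.15,65 -> [-0.2031, -0.0107, 0.0] [0.0, 0.0, 0.436]
.4597,-.0827,.14,49.4 -> [-0.1649, 0.0788, 0.01] [0.0, 0.0, 0.272]
```

>>> {"method": "step_arm", "body": {"increments": [[[0,0,-0.05],[0,0,0]],[[0,0,-0.1],[0,0,0]],[[-0.03,0,-0.125],[0,0,0.1]],[[-0.075,-0.004,-0.125],[0,0,0.22]],[[-0.12,-0.006,-0.125],[0,0,0.35]]]}}

```text
time: 17.0
ee_pos: [0.4628, 0.1823, 0.1519]
eef_rot: [0.82, 0.572, 0.001, -0.0]
ft_force: [1.1, -0.7, -0.4]
width: 0.0277
```

```bash
python3 go.py .4597,-.0827,.15,49.4
```

```text
t 17.0 at [0.4628 0.1823 0.1519] yaw 69.8 F [ 1.1 -0.7 -0.4] w 0.0277 q7 -0.95
.4597,-.0827,.15,49.4 -> [-0.2498, 0.0884, 0.0015] [0.0, -0.002, 0.357]
```

>>> {"method": "step_arm", "body": {"increments": [[[-0.045,0.016,0],[0,0,0.1]],[[-0.09,0.032,0],[0,0,0.22]],[[-0.135,0.048,0],[0,0,0.357]],[[-0.18,0.064,0],[0,0,0.357]],[[-0.225,0.08,0],[0,0,0.357]]]}}

```text
time: 17.5
ee_pos: [0.46, -0.0584, 0.152]
eef_rot: [0.909, 0.418, 0.001, 0.0]
ft_force: [1.5, -0.4, -0.4]
width: 0.0274
```

```bash
python3 go.py .4597,-.0827,.12,49.4
```

```text
t 17.5 at [ 0.46   -0.0584  0.152 ] yaw 49.4 F [ 1.5 -0.4 -0.4] w 0.0274 q7 -0.72
.4597,-.0827,.12,49.4 -> [-0.0187, 0.0156, 0.032] [0.001, -0.002, -0.001]
```

>>> {"method": "step_arm", "body": {"increments": [[[-0.0187,0.0156,0.01],[0,0,0]],[[-0.0187,0.0156,0.032],[0,0,0]],[[-0.0187,0.0156,0.032],[0,0,0]],[[-0.0187,0.0156,0.032],[0,0,0]]]}}

```text
time: 17.9
ee_pos: [0.4596, -0.082, 0.1203]
eef_rot: [0.908, 0.418, 0.001, -0.0]
ft_force: [0.2, 0.1, 0.1]
width: 0.0273
```

```bash
python3 go.py .4597,-.0827,.0565,49.4
```

```text
t 17.9 at [ 0.4596 -0.082   0.1203] yaw 49.4 F [0.2 0.1 0.1] w 0.0273 q7 -0.69
.4597,-.0827,.0565,49.4 -> [-0.0007, 0.0005, 0.0638] [0.0, -0.002, 0.001]
```

>>> {"method": "step_arm", "body": {"increments": [[[-0.0007,0.0005,0.03],[0,0,0]],[[-0.0007,0.0005,0.045],[0,0,0]],[[-0.0007,0.0005,0.057],[0,0,0]],[[-0.0007,0.0005,0.064],[0,0,0]],[[-0.0007,0.0005,0.064],[0,0,0]]]}}

```text
time: 18.4
ee_pos: [0.4601, -0.0824, 0.0565]
eef_rot: [0.908, 0.418, 0.001, -0.0]
ft_force: [0.5, 0.1, -0.7]
width: 0.0273
```

>>> {"method": "step_arm", "body": {"increments": [[[0,0,0],[0,0,0]],[[0,0,0],[0,0,0]],[[0,0,0],[0,0,0]],[[0,0,-0.04],[0,0,0]],[[0,0,-0.09],[0,0,0]]], "hand": -0.2}}

```text
time: 18.9
ee_pos: [0.4583, -0.0821, 0.1463]
eef_rot: [0.908, 0.419, -0.0, -0.002]
ft_force: [0.8, -1.0, 0.7]
width: 0.0506
```

```bash
python3 go.py .45,.13,.15,60 .451,.2206,.1,60;python3 - <<'E'
from h import *
s=cam("scene")
b=cv2.resize(s["pixels"][130:230,250:370],None,fx=4,fy=4)
cv2.imwrite("pics/a6.png",b)
E
```

```text
t 18.9 at [ 0.4583 -0.0821  0.1463] yaw 49.5 F [ 0.8 -1.   0.7] w 0.0506 q7 -0.67
.45,.13,.15,60 -> [0.1558, -0.1441, -0.003] [-0.004, -0.002, -0.183]
.451,.2206,.1,60 -> [0.079, -0.0444, 0.05] [0.0, 0.0, 0.0]
```

View pics/a6.png

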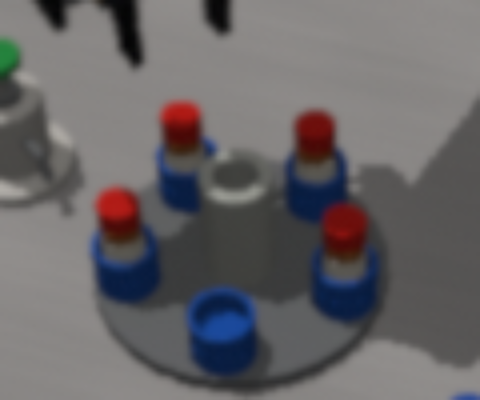

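Four are seated and the front pocket at crop (222,330) is empty. Last is the vial at (0.451,0.221).

>>> {"method": "step_arm", "body": {"increments": [[[0.035,-0.032,0],[0,0,-0.05]],[[0.07,-0.065,0],[0,0,-0.1]],[[0.105,-0.097,0],[0,0,-0.18]],[[0.14,-0.13,0],[0,0,-0.18]],[[0.17,-0.158,0],[0,0,-0.18]]]}}

```text
time: 19.45
ee_pos: [0.4527, 0.152, 0.1558]
eef_rot: [0.866, 0.499, 0.005, 0.003]
ft_force: [1.2, -0.9, -0.4]
width: 0.0521
```

```bash
python3 go.py .451,.2206,.1,60
```

```text
t 19.45 at [0.4527 0.152  0.1558] yaw 59.9 F [ 1.2 -0.9 -0.4] w 0.0521 q7 -1.03
.451,.2206,.1,60 -> [0.0581, -0.0364, 0.0558] [0.01, -0.005, -0.002]
```

>>> {"method": "step_arm", "body": {"increments": [[[0.035,-0.02,0.02],[0.01,-0.005,0]],[[0.058,-0.036,0.05],[0.01,-0.005,0]],[[0.058,-0.036,0.055],[0.01,-0.005,0]],[[0.058,-0.036,0.055],[0.01,-0.005,0]],[[0.058,-0.036,0.055],[0.01,-0.005,0]]]}}

```text
time: 19.95
ee_pos: [0.452, 0.2193, 0.1015]
eef_rot: [0.867, 0.499, 0.0, 0.0]
ft_force: [-0.1, -0.3, 0.3]
width: 0.0519
```

```bash
python3 go.py .451,.2206,.025,60
```

```text
t 19.95 at [0.452  0.2193 0.1015] yaw 59.8 F [-0.1 -0.3  0.3] w 0.0519 q7 -1.27
.451,.2206,.025,60 -> [0.0006, -0.0015, 0.0765] [0.0, -0.0, -0.003]
```

>>> {"method": "step_arm", "body": {"increments": [[[0.0006,-0.0015,0.03],[0,0,0]],[[0.0006,-0.0015,0.055],[0,0,0]],[[0.0006,-0.0015,0.0765],[0,0,0]],[[0.0006,-0.0015,0.0765],[0,0,0]],[[0.0006,-0.0015,0.0765],[0,0,0]]]}}

```text
time: 20.45
ee_pos: [0.4519, 0.2201, 0.0262]
eef_rot: [0.867, 0.498, 0.001, 0.0]
ft_force: [0.6, -0.1, 0.2]
width: 0.0522
```

>>> {"method": "step_arm", "body": {"increments": [[[0,0,0],[0,0,0]],[[0,0,0],[0,0,0]],[[0,0,0],[0,0,0]],[[0,0,0],[0,0,0]]], "hand": 1}}

```text
time: 20.85
ee_pos: [0.4522, 0.2201, 0.0266]
eef_rot: [0.867, 0.498, 0.001, 0.0]
ft_force: [-0.1, -0.4, 0.8]
width: 0.0281
```

```bash
python3 go.py  _,_,.15,60 .54,.11,.15,30 .5814,-.0083,.14,13.4
```

```text
t 20.85 at [0.4522 0.2201 0.0266] yaw 59.7 F [-0.1 -0.4  0.8] w 0.0281 q7 -1.36
_,_,.15,60 -> [0.0002, 0.0002, -0.1234] [0.002, -0.001, -0.005]
.54,.11,.15,30 -> [-0.0514, 0.1311, 0.0] [0.0, 0.0, 0.524]
.5814,-.0083,.14,13.4 -> [-0.0233, 0.1232, 0.01] [0.0, 0.0, 0.29]
```

>>> {"method": "step_arm", "body": {"increments": [[[0,0,-0.05],[0,0,0]],[[0,0,-0.1],[0,0,0]],[[-0.012,0.03,-0.125],[0,0,0.13]],[[-0.027,0.07,-0.125],[0,0,0.27]],[[-0.043,0.11,-0.125],[0,0,0.4]]]}}

```text
time: 21.35
ee_pos: [0.5265, 0.1266, 0.1532]
eef_rot: [0.95, 0.314, 0.002, 0.001]
ft_force: [1.4, 0.1, -0.8]
width: 0.0277
```

```bash
python3 go.py .5814,-.0083,.15,13.4
```

```text
t 21.35 at [0.5265 0.1266 0.1532] yaw 36.5 F [ 1.4  0.1 -0.8] w 0.0277 q7 -1.43
.5814,-.0083,.15,13.4 -> [-0.0362, 0.141, 0.0035] [0.002, -0.005, 0.404]
```

>>> {"method": "step_arm", "body": {"increments": [[[-0.011,0.045,0],[0,0,0.13]],[[-0.023,0.09,0],[0,0,0.27]],[[-0.036,0.141,0],[0,0,0.4]],[[-0.036,0.141,0.01],[0,0,0.4]],[[-0.036,0.141,0.03],[0,0,0.4]]]}}

```text
time: 21.85
ee_pos: [0.583, -0.0102, 0.1241]
eef_rot: [0.993, 0.117, 0.004, 0.001]
ft_force: [0.1, 0.2, -0.7]
width: 0.0271
```

```bash
python3 go.py .5814,-.0083,.12,13.4
```

```text
t 21.85 at [ 0.583  -0.0102  0.1241] yaw 13.4 F [ 0.1  0.2 -0.7] w 0.0271 q7 -1.58
.5814,-.0083,.12,13.4 -> [-0.0011, -0.0022, 0.004] [0.002, -0.007, 0.001]
```

>>> {"method": "step_arm", "body": {"increments": [[[-0.0011,-0.0022,0.004],[0.002,-0.007,0]],[[-0.0011,-0.0022,0.004],[0.002,-0.007,0]],[[-0.0011,-0.0022,0.004],[0.002,-0.007,0]]]}}

```text
time: 22.15
ee_pos: [0.5817, -0.0077, 0.1208]
eef_rot: [0.993, 0.117, 0.0, 0.0]
ft_force: [1.1, 0.6, 0.9]
width: 0.027
```

```bash
python3 go.py .5814,-.0083,.0565,13.4
```

```text
t 22.15 at [ 0.5817 -0.0077  0.1208] yaw 13.5 F [1.1 0.6 0.9] w 0.027 q7 -1.59
.5814,-.0083,.0565,13.4 -> [-0.0005, 0.0005, 0.0643] [0.0, -0.001, 0.002]
```

>>> {"method": "step_arm", "body": {"increments": [[[-0.0005,0.0005,0.03],[0,0,0]],[[-0.0005,0.0005,0.045],[0,0,0]],[[-0.0005,0.0005,0.057],[0,0,0]],[[-0.0005,0.0005,0.0645],[0,0,0]],[[-0.0005,0.0005,0.0645],[0,0,0]]]}}

```text
time: 22.65
ee_pos: [0.5814, -0.0078, 0.0561]
eef_rot: [0.993, 0.118, 0.0, -0.0]
ft_force: [0.6, 1.0, -0.3]
width: 0.0276
```

>>> {"method": "step_arm", "body": {"increments": [[[0,0,0],[0,0,0]],[[0,0,0],[0,0,0]],[[0,0,0],[0,0,0]],[[0,0,-0.04],[0,0,0]],[[0,0,-0.09],[0,0,0]]], "hand": -0.2}}

```text
time: 23.15
ee_pos: [0.5798, -0.008, 0.1455]
eef_rot: [0.993, 0.118, -0.002, -0.001]
ft_force: [1.5, 0.0, 0.7]
width: 0.0508
```

```bash
python3 go.py .59,-.12,.2,40;python3 - <<'E'
from h import *
s=cam("scene");t=cam("top")
b=cv2.resize(s["pixels"][130:230,250:370],None,fx=4,fy=4);c=cv2.resize(t["pixels"][190:290,280:400],None,fx=4,fy=4)
cv2.imwrite("pics/a7.png",np.vstack([b,c])[:, :])
E
```

```text
t 23.15 at [ 0.5798 -0.008   0.1455] yaw 13.5 F [1.5 0.  0.7] w 0.0508 q7 -1.57
.59,-.12,.2,40 -> [-0.0165, 0.1112, -0.0547] [-0.003, 0.003, -0.462]
```

View pics/a7.png

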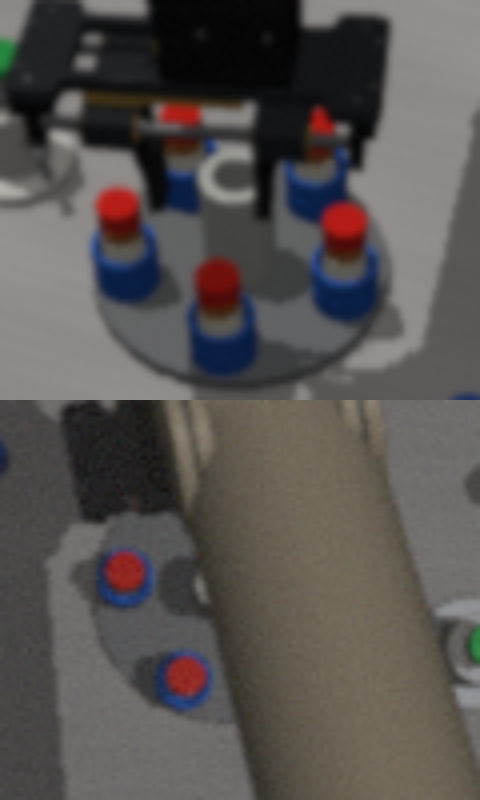

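All five vials stand in pockets; two are confirmed in the top view too. Before the screw, I'll locate the look-alike screw and hub precisely.

>>> {"method": "step_arm", "body": {"increments": [[[0,0.03,-0.03],[0,0,-0.15]],[[-0.005,0.06,-0.06],[0,0,-0.3]],[[-0.01,0.09,-0.06],[0,0,-0.4]],[[-0.016,0.1,-0.06],[0,0,-0.46]],[[-0.016,0.1,-0.06],[0,0,-0.46]]], "hand": -0.5}}

```text
time: 23.75
ee_pos: [0.5919, -0.1109, 0.2132]
eef_rot: [0.941, 0.34, 0.005, 0.002]
ft_force: [-0.8, 0.1, 0.5]
width: 0.0651
```

```bash
python3 - <<'E'
from h import *
s=cam("scene");t=cam("top")
T=blobs(t,[22,120,80],[35,255,255],roi=(390,190,480,240));S=blobs(s,[22,120,80],[35,255,255],roi=(140,120,230,200))
print(T,S)
print(tri(t,[461.2,211.2],s,[169.6,142.]))
print(match(t,s,[22,120,80],[35,255,255],.12),match(t,s,[50,120,60],[80,255,255],.1))
for p,g,a in match(t,s,[0,120,80],[8,255,255],.08):print(p.round(4),a)
print("scene reds",[ (b[0].round(1),plane(s,[b[0]],.0805)[0].round(4)) for b in blobs(s,[0,120,80],[8,255,255],roi=(250,120,370,230))])
b=cv2.resize(s["pixels"][130:230,250:370],None,fx=4,fy=4);c=cv2.resize(t["pixels"][190:290,280:400],None,fx=4,fy=4)
cv2.imwrite("pics/a8.png",np.vstack([b,c])[:, :])
E
python3 go.py .592,-.2752,.2,35
```

```text
[(array([461.14953271, 211.40186916]), array([456, 206,  12,  12, 107], dtype=int32))] [(array([169.68627451, 142.09803922]), array([163, 138,  14,   9, 102], dtype=int32)), (array([201.42372881, 164.98305085]), array([197, 162,  10,   7,  59], dtype=int32))]
(array([ 0.5753589 , -0.36876977,  0.15556537]), np.float64(0.0008038261964404683))
[] []
[ 0.5822 -0.0085  0.083 ] [331.19672131 209.73770492]
[0.5144 0.0493 0.0829] [310.88888889 232.25396825]
[ 0.4604 -0.083   0.0806] [355.92647059 252.08823529]
[0.4392 0.0028 0.0805] [326.12698413 258.74603175]
scene reds [(array([294.6, 159.4]), array([ 0.4606, -0.084 ,  0.0805])), (array([327.9, 161.5]), array([0.4395, 0.0017, 0.0805])), (array([279. , 181.1]), array([ 0.5462, -0.0905,  0.0805])), (array([335.9, 185.1]), array([0.5125, 0.0481, 0.0805])), (array([303.9, 198.9]), array([ 0.5803, -0.0099,  0.0805]))]
t 23.85 at [ 0.5922 -0.1074  0.2132] yaw 39.8 F [-0.7  1.3 -0. ] w 0.0653 q7 -0.94
.592,-.2752,.2,35 -> [-0.1076, 0.1287, 0.0131] [0.006, -0.009, 0.084]
```

View pics/a8.png

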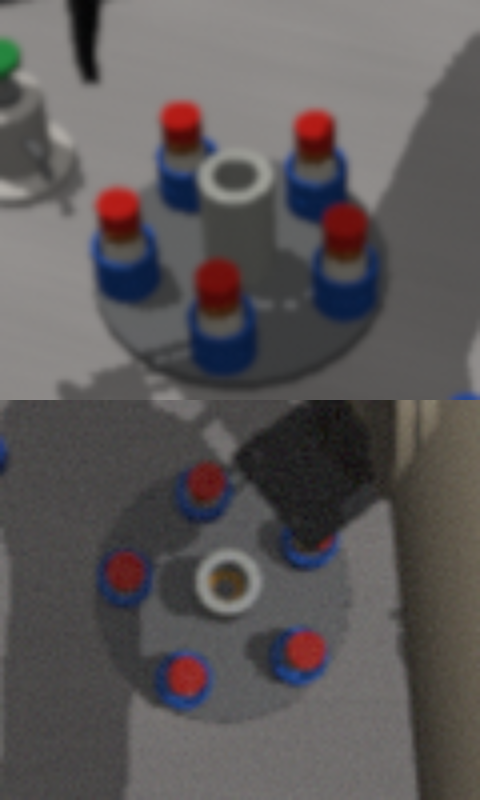

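All five are seated within about 1.5 mm of the pocket axes. Now to the screw stand.

>>> {"method": "step_arm", "body": {"increments": [[[-0.03,0.035,0.01],[0.006,-0.009,0]],[[-0.06,0.07,0.01],[0.006,-0.009,0]],[[-0.09,0.105,0.01],[0.006,-0.009,0]],[[-0.1076,0.1287,0.013],[0.006,-0.009,0]],[[-0.1076,0.1287,0.013],[0.006,-0.009,0]]]}}

```text
time: 24.35
ee_pos: [0.5912, -0.2794, 0.1989]
eef_rot: [0.941, 0.337, -0.001, 0.001]
ft_force: [0.2, 0.3, 1.0]
width: 0.0654
```

```bash
python3 go.py .592,-.2752,.15,40
```

```text
t 24.35 at [ 0.5912 -0.2794  0.1989] yaw 39.4 F [0.2 0.3 1. ] w 0.0654 q7 -0.69
.592,-.2752,.15,40 -> [0.0034, -0.0027, 0.0489] [0.001, 0.002, -0.011]
```

>>> {"method": "step_arm", "body": {"increments": [[[0.0034,-0.0027,0.02],[0,0,-0.01]],[[0.0034,-0.0027,0.049],[0,0,-0.01]],[[0.0034,-0.0027,0.049],[0,0,-0.01]],[[0.0034,-0.0027,0.049],[0,0,-0.01]],[[0.0034,-0.0027,0.049],[0,0,-0.01]]]}}

```text
time: 24.85
ee_pos: [0.5931, -0.2744, 0.1517]
eef_rot: [0.94, 0.342, 0.0, 0.001]
ft_force: [-0.1, -0.5, 0.3]
width: 0.0654
```

```bash
python3 go.py .592,-.2752,.093,40;  python3 - <<'E'
from h import *
s=cam("scene");t=cam("top")
b=cv2.resize(s["pixels"][100:220,140:280],None,fx=4,fy=4)
cv2.imwrite("pics/a9.png",b)
E
```

```text
t 24.85 at [ 0.5931 -0.2744  0.1517] yaw 40.0 F [-0.1 -0.5  0.3] w 0.0654 q7 -0.7
.592,-.2752,.093,40 -> [-0.0013, -0.0003, 0.0587] [0.002, 0.001, 0.0]
```

View pics/a9.png

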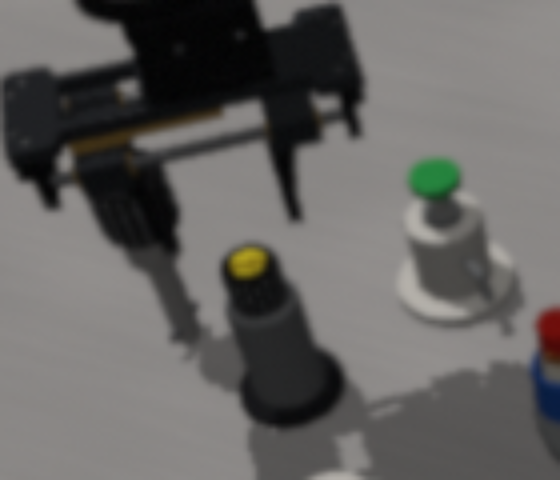

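The crop shows the fingers straddling the small screw (yellow disc at crop (248,262)). The big one stands behind the left finger, clear of it. Descending.

>>> {"method": "step_arm", "body": {"increments": [[[-0.0013,-0.0003,0.02],[0,0,0]],[[-0.0013,-0.0003,0.04],[0,0,0]],[[-0.0013,-0.0003,0.0575],[0,0,0]],[[-0.0013,-0.0003,0.0575],[0,0,0]],[[-0.0013,-0.0003,0.0575],[0,0,0]]]}}

```text
time: 25.45
ee_pos: [0.592, -0.2757, 0.0945]
eef_rot: [0.94, 0.342, 0.0, 0.001]
ft_force: [-0.1, 0.2, -0.3]
width: 0.0655
```

>>> {"method": "step_arm", "body": {"increments": [[[0,0,0],[0,0,0]],[[0,0,0],[0,0,0]],[[0,0,0],[0,0,0]],[[0,0,0],[0,0,0]],[[0,0,0],[0,0,0]]], "hand": 1, "grip_force": 10}}

```text
time: 25.95
ee_pos: [0.592, -0.2757, 0.0948]
eef_rot: [0.94, 0.342, 0.0, 0.001]
ft_force: [-0.5, 0.7, 1.5]
width: 0.0359
```

>>> {"method": "step_arm", "body": {"increments": [[[0,0,0],[0,0,0]],[[0,0,0],[0,0,0]],[[0,0,0],[0,0,0]]], "hand": -0.3}}

```text
time: 26.25
ee_pos: [0.592, -0.2757, 0.0947]
eef_rot: [0.94, 0.342, 0.0, 0.001]
ft_force: [-0.3, 0.0, -0.1]
width: 0.0517
```

```bash
python3 go.py .592,-.2752,.093,115
```

```text
t 26.25 at [ 0.592  -0.2757  0.0947] yaw 40.0 F [-0.3  0.  -0.1] w 0.0517 q7 -0.72
.592,-.2752,.093,115 -> [0.0003, -0.0004, 0.0017] [0.002, 0.002, -1.309]
```

Width 35.9 mm confirms the 36 mm knob. I'll rotate to centre it along the other axis, then grip.

>>> {"method": "step_arm", "body": {"increments": [[[0,0,0],[0,0,-0.14]],[[0,0,0],[0,0,-0.28]],[[0,0,0],[0,0,-0.42]],[[0,0,0],[0,0,-0.56]],[[0,0,0],[0,0,-0.7]]]}}

```text
time: 26.75
ee_pos: [0.592, -0.2757, 0.0947]
eef_rot: [0.764, 0.646, -0.0, 0.001]
ft_force: [0.7, -0.4, 0.4]
width: 0.0564
```

```bash
python3 go.py .592,-.2757,.0940,115
```

```text
t 26.75 at [ 0.592  -0.2757  0.0947] yaw 80.4 F [ 0.7 -0.4  0.4] w 0.0564 q7 -0.07
.592,-.2757,.0940,115 -> [0.0, -0.0, 0.0007] [0.001, 0.003, -0.604]
```

>>> {"method": "step_arm", "body": {"increments": [[[0,0,0],[0,0,-0.14]],[[0,0,0],[0,0,-0.28]],[[0,0,0],[0,0,-0.42]],[[0,0,0],[0,0,-0.6]],[[0,0,0],[0,0,-0.6]]]}}

```text
time: 27.25
ee_pos: [0.5919, -0.2759, 0.0945]
eef_rot: [0.538, 0.843, -0.001, 0.001]
ft_force: [0.5, -0.5, 0.5]
width: 0.0568
```

>>> {"method": "step_arm", "body": {"increments": [[[0,0,0],[0,0,0]],[[0,0,0],[0,0,0]],[[0,0,0],[0,0,0]],[[0,0,0],[0,0,0]],[[0,0,0],[0,0,0]]], "hand": 1, "grip_force": 30}}

```text
time: 27.75
ee_pos: [0.592, -0.2758, 0.0946]
eef_rot: [0.538, 0.843, -0.001, 0.001]
ft_force: [0.5, -0.3, -0.2]
width: 0.0354
```

```bash
python3 go.py _,_,.2,115 .508,-.0257,.2,115
```

```text
t 27.75 at [ 0.592  -0.2758  0.0946] yaw 114.9 F [ 0.5 -0.3 -0.2] w 0.0354 q7 0.49
_,_,.2,115 -> [-0.0003, 0.0, -0.1054] [0.0, 0.003, -0.001]
.508,-.0257,.2,115 -> [0.2622, 0.0296, 0.0] [0.0, 0.0, 0.0]
```

>>> {"method": "step_arm", "body": {"increments": [[[0,0,-0.03],[0,0,0]],[[0,0,-0.065],[0,0,0]],[[0,0,-0.1],[0,0,0]],[[0,0,-0.12],[0,0,0]],[[0,0,-0.12],[0,0,0]]]}}

```text
time: 28.25
ee_pos: [0.5932, -0.2755, 0.2177]
eef_rot: [0.538, 0.843, -0.0, 0.003]
ft_force: [0.5, 0.4, -1.4]
width: 0.0352
```

```bash
python3 go.py  .545,-.14,.21,150 .508,-.0257,.21,205;  python3 - <<'E'
from h import *
s=cam("scene");t=cam("top")
b=cv2.resize(s["pixels"][70:220,140:300],None,fx=4,fy=4)
cv2.imwrite("pics/b1.png",b)
E
```

```text
t 28.25 at [ 0.5932 -0.2755  0.2177] yaw 114.9 F [ 0.5  0.4 -1.4] w 0.0352 q7 0.54
.545,-.14,.21,150 -> [0.1433, 0.0134, 0.0069] [0.001, 0.007, -0.612]
.508,-.0257,.21,205 -> [0.0892, 0.0805, 0.0] [0.0, 0.0, -0.96]
```

View pics/b1.png

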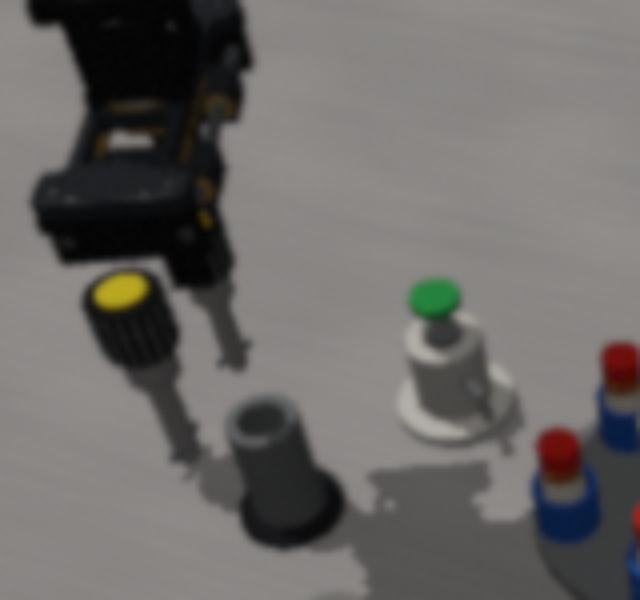

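The screw is out, hanging under the gripper with its tip at crop (235,360). The empty stand is at (265,420). Carrying it to the hub.

>>> {"method": "step_arm", "body": {"increments": [[[0.03,0.003,0],[0,0.003,-0.1]],[[0.07,0.007,0],[0,0.007,-0.22]],[[0.105,0.01,0.007],[0,0.007,-0.35]],[[0.143,0.013,0.007],[0,0.007,-0.48]],[[0.143,0.013,0.007],[0,0.007,-0.61]]]}}

```text
time: 28.85
ee_pos: [0.5412, -0.1345, 0.2051]
eef_rot: [0.254, 0.967, 0.001, -0.004]
ft_force: [0.2, -0.4, -1.4]
width: 0.0351
```

```bash
python3 go.py  .5083,-.0257,.21,195
```

```text
t 28.85 at [ 0.5412 -0.1345  0.2051] yaw 150.6 F [ 0.2 -0.4 -1.4] w 0.0351 q7 0.96
.5083,-.0257,.21,195 -> [0.0821, 0.0786, -0.0043] [0.003, -0.007, -0.775]
```

>>> {"method": "step_arm", "body": {"increments": [[[0.03,0.028,-0.01],[0.003,-0.007,-0.13]],[[0.06,0.056,-0.01],[0.003,-0.007,-0.27]],[[0.082,0.0786,-0.008],[0.003,-0.007,-0.41]],[[0.082,0.0786,-0.008],[0.003,-0.007,-0.55]],[[0.082,0.0786,-0.008],[0.003,-0.007,-0.7]]]}}

```text
time: 29.35
ee_pos: [0.5073, -0.025, 0.2124]
eef_rot: [-0.097, 0.995, -0.0, -0.001]
ft_force: [0.8, 0.3, -1.5]
width: 0.0354
```

```bash
python3 go.py  .5083,-.0257,.205,195;  python3 - <<'E'
from h import *
s=cam("scene");t=cam("top")
b=cv2.resize(s["pixels"][100:200,240:380],None,fx=5,fy=5)
cv2.imwrite("pics/b2.png",b)
E
```

```text
t 29.35 at [ 0.5073 -0.025   0.2124] yaw -168.9 F [ 0.8  0.3 -1.5] w 0.0354 q7 1.47
.5083,-.0257,.205,195 -> [-0.0009, -0.0009, 0.0074] [-0.001, -0.002, -0.068]
```

View pics/b2.png

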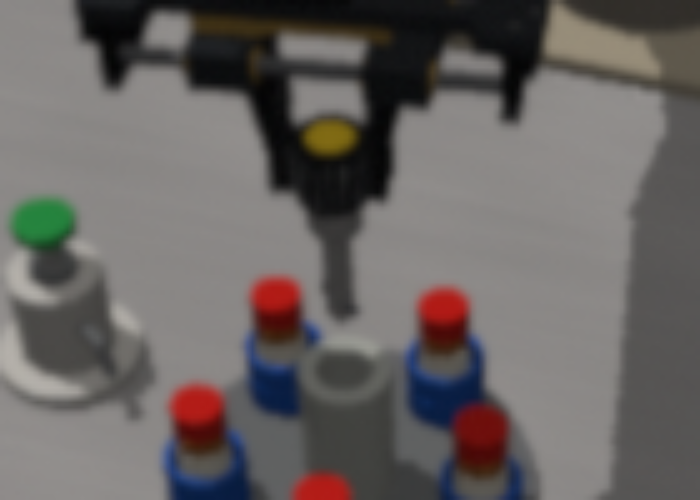

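>>> {"method": "step_arm", "body": {"increments": [[[-0.0009,-0.0009,0],[0,0,-0.13]],[[-0.0009,-0.0009,0],[0,0,-0.27]],[[-0.0009,-0.0009,0],[0,0,-0.41]],[[-0.0009,-0.0009,0],[0,0,-0.55]],[[-0.0009,-0.0009,0],[0,0,-0.6]]]}}

```text
time: 29.95
ee_pos: [0.5081, -0.0269, 0.2112]
eef_rot: [-0.384, 0.923, 0.001, -0.002]
ft_force: [-0.6, -0.8, -2.5]
width: 0.0352
```

```bash
python3 - <<'E'
from h import *
s=cam("scene");t=cam("top")
st=r.read_state();z=st["ee_pos"][2]+.0254
for b in blobs(s,[22,100,60],[35,255,255],roi=(250,90,360,200)): print(b[0],plane(s,[b[0]],z),b[1])
for b in blobs(t,[22,100,60],[35,255,255],roi=(300,190,380,280)): print(b[0],plane(t,[b[0]],z),b[1])
# hub rim in the scene: predicted ellipse of the mouth ring for two centre guesses
P=np.array([.5083,-.0257,.094]);a=np.linspace(0,6.28,80)
q=proj(s,P+.024*np.c_[np.cos(a),np.sin(a),0*a]);print((q.min(0)-[280,160])*12,(q.max(0)-[280,160])*12)
im=cv2.resize(s["pixels"][160:210,280:340],None,fx=12,fy=12,interpolation=cv2.INTER_CUBIC)
for rad in(.024,.0145):
    q=proj(s,P+rad*np.c_[np.cos(a),np.sin(a),0*a]); cv2.polylines(im,[((q-[280,160]+.5)*12).astype(int)],True,(0,255,0),1)
cv2.imwrite("pics/b3.png",im)
E
python3 go.py  .5083,-.0257,.20,_
```

```text
[304.41791045 127.35820896] [[ 0.50843923 -0.02855364  0.23673093]] [299 124  11   8  67]
[225.6388832   76.27292503] [456.45775945 240.99649664]
t 30.05 at [ 0.5082 -0.0269  0.2113] yaw -135.0 F [ 0.4 -1.1 -0.8] w 0.0354 q7 2.01
.5083,-.0257,.20,_ -> [-0.001, 0.0007, 0.0113] [0.004, -0.002, -0.0]
```

View pics/b3.png

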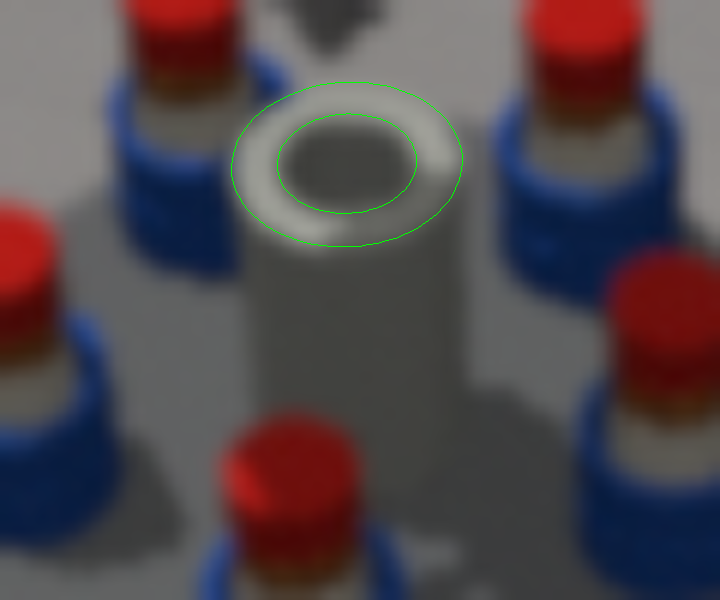

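```bash
python3 go.py  .5082,-.0247,.185,_
```

```text
t 30.05 at [ 0.5082 -0.0269  0.2113] yaw -135.0 F [ 0.4 -1.1 -0.8] w 0.0354 q7 2.01
.5082,-.0247,.185,_ -> [-0.0017, 0.0015, 0.0263] [0.004, -0.002, -0.0]
```

>>> {"method": "step_arm", "body": {"increments": [[[-0.0017,0.0015,0.01],[0.004,-0.002,0]],[[-0.0017,0.0015,0.02],[0.004,-0.002,0]],[[-0.0017,0.0015,0.026],[0.004,-0.002,0]],[[-0.0017,0.0015,0.026],[0.004,-0.002,0]],[[-0.0017,0.0015,0.026],[0.004,-0.002,0]]]}}

```text
time: 30.55
ee_pos: [0.5082, -0.0245, 0.1852]
eef_rot: [-0.382, 0.924, -0.0, -0.0]
ft_force: [-0.2, -0.3, -1.2]
width: 0.0353
```

```bash
python3 go.py  .5082,-.0247,.15,_
python3 - <<'E'
from h import *
s=cam("scene");t=cam("top")
b=cv2.resize(s["pixels"][120:200,260:350],None,fx=8,fy=8,interpolation=cv2.INTER_CUBIC)
cv2.imwrite("pics/b4.png",b)
E
```

```text
t 30.55 at [ 0.5082 -0.0245  0.1852] yaw -135.0 F [-0.2 -0.3 -1.2] w 0.0353 q7 1.99
.5082,-.0247,.15,_ -> [0.0001, -0.0001, 0.0352] [-0.0, -0.0, 0.0]
```

View pics/b4.png

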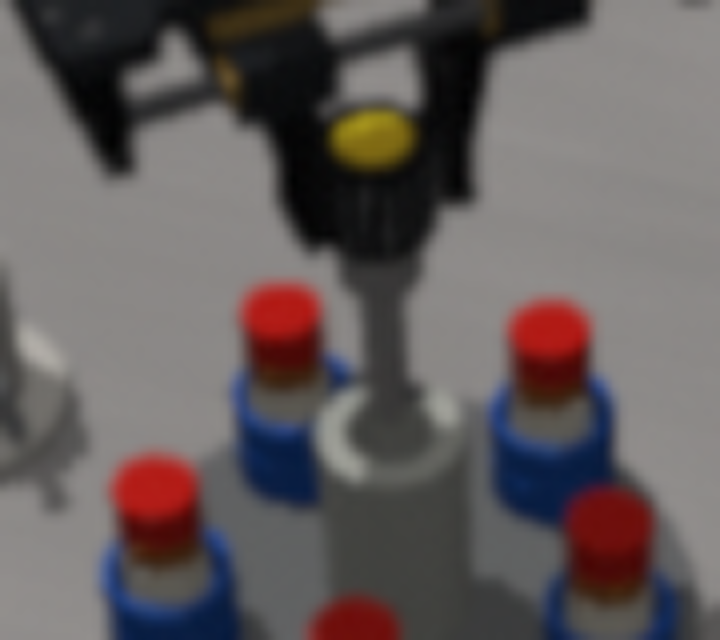

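The nose (crop (390,420)) points at the middle of the mouth (centre about (390,435)). Lowering gently.

>>> {"method": "step_arm", "body": {"increments": [[[0,0,0.008],[0,0,0]],[[0,0,0.016],[0,0,0]],[[0,0,0.024],[0,0,0]],[[0,0,0.03],[0,0,0]],[[0,0,0.035],[0,0,0]]]}}

```text
time: 31.15
ee_pos: [0.5082, -0.0245, 0.1498]
eef_rot: [-0.382, 0.924, -0.0, 0.0]
ft_force: [-0.4, -0.2, -2.1]
width: 0.0355
```

```bash
python3 go.py  .5082,-.0247,.125,_
```

```text
t 31.15 at [ 0.5082 -0.0245  0.1498] yaw -135.0 F [-0.4 -0.2 -2.1] w 0.0355 q7 1.96
.5082,-.0247,.125,_ -> [0.0001, -0.0001, 0.0248] [-0.0, 0.0, -0.0]
```

>>> {"method": "step_arm", "body": {"increments": [[[0,0,0.008],[0,0,0]],[[0,0,0.015],[0,0,0]],[[0,0,0.02],[0,0,0]],[[0,0,0.025],[0,0,0]]]}}

```text
time: 31.55
ee_pos: [0.5082, -0.0245, 0.1244]
eef_rot: [-0.382, 0.924, -0.0, 0.0]
ft_force: [0.1, 0.3, -2.0]
width: 0.0351
```

>>> {"method": "step_arm", "body": {"increments": [[[0,0,0.002],[0,0,0]],[[0,0,0.003],[0,0,0]],[[0,0,0.004],[0,0,0]]]}}

```text
time: 31.85
ee_pos: [0.5084, -0.0244, 0.1205]
eef_rot: [-0.382, 0.924, -0.0, 0.0]
ft_force: [0.2, 0.1, -2.4]
width: 0.0355
```

Collar is past the mouth with no lateral force. Feeling for the ridges.

>>> {"method": "step_arm", "body": {"increments": [[[0,0,0.002],[0,0,0]],[[0,0,0.003],[0,0,0]],[[0,0,0.004],[0,0,0]]]}}

```text
time: 32.15
ee_pos: [0.5084, -0.0245, 0.1165]
eef_rot: [-0.382, 0.924, -0.0, 0.0]
ft_force: [-0.0, -0.5, -1.4]
width: 0.035
```

>>> {"method": "step_arm", "body": {"increments": [[[0,0,0.002],[0,0,0]],[[0,0,0.003],[0,0,0]]]}}

```text
time: 32.35
ee_pos: [0.5093, -0.0239, 0.1145]
eef_rot: [-0.383, 0.924, -0.0, 0.001]
ft_force: [-3.7, 0.3, 15.4]
width: 0.035
```

Contact at TCP z 0.1145, knob about 14 mm up, so about 4 rad to go. Turning clockwise with a light follow-down.

>>> {"method": "step_arm", "body": {"increments": [[[0,0,0.0003],[0,0,0.05]],[[0,0,0.0005],[0,0,0.12]],[[0,0,0.0008],[0,0,0.2]],[[0,0,0.0011],[0,0,0.28]],[[0,0,0.0014],[0,0,0.36]]]}}

```text
time: 32.85
ee_pos: [0.5095, -0.0235, 0.1137]
eef_rot: [-0.209, 0.978, -0.0, 0.001]
ft_force: [-2.3, 0.1, 5.5]
width: 0.0352
```

```bash
python3 go.py; python3 -c "
from bench import r;print(r.read_state()['torque'])"
```

```text
t 32.85 at [ 0.5095 -0.0235  0.1137] yaw -155.8 F [-2.3  0.1  5.5] w 0.0352 q7 1.61
[0.14639058 0.44098854 0.01718706]
```

```bash
python3 go.py .5085,-.0243,.1125,-176.4
```

```text
t 32.85 at [ 0.5095 -0.0235  0.1137] yaw -155.8 F [-2.3  0.1  5.5] w 0.0352 q7 1.61
.5085,-.0243,.1125,-176.4 -> [0.0013, -0.0003, 0.0012] [-0.0, 0.003, 0.359]
```

>>> {"method": "step_arm", "body": {"increments": [[[0.0004,-0.0001,0.0004],[0,0,0.07]],[[0.0008,-0.0002,0.0007],[0,0,0.14]],[[0.0012,-0.0003,0.001],[0,0,0.22]],[[0.0013,-0.0003,0.0013],[0,0,0.3]],[[0.0013,-0.0003,0.0016],[0,0,0.38]]]}}

```text
time: 33.35
ee_pos: [0.5091, -0.0243, 0.1126]
eef_rot: [-0.019, 1.0, 0.0, 0.002]
ft_force: [-0.1, 0.2, 0.5]
width: 0.0354
```

```bash
python3 go.py .5085,-.0243,.1115,-197; python3 -c "
from bench import r;print(r.read_state()['torque'])"
```

```text
t 33.35 at [ 0.5091 -0.0243  0.1126] yaw -177.8 F [-0.1  0.2  0.5] w 0.0354 q7 1.27
.5085,-.0243,.1115,-197 -> [0.0006, -0.0, 0.0011] [0.001, 0.004, 0.336]
[ 0.02636493 -0.31459518  0.02733827]
```

>>> {"method": "step_arm", "body": {"increments": [[[0.0002,0,0.0006],[0,0,0.08]],[[0.0004,0,0.0009],[0,0,0.17]],[[0.0006,0,0.0012],[0,0,0.26]],[[0.0006,0,0.0015],[0,0,0.35]],[[0.0006,0,0.0018],[0,0,0.44]]]}}

```text
time: 33.85
ee_pos: [0.5088, -0.0243, 0.1109]
eef_rot: [0.201, 0.98, 0.001, 0.002]
ft_force: [0.6, -0.2, -0.2]
width: 0.0356
```

```bash
python3 go.py .5085,-.0243,.1115,155; python3 -c "
from bench import r;print(r.read_state()['torque'])"
```

```text
t 33.85 at [ 0.5088 -0.0243  0.1109] yaw 156.8 F [ 0.6 -0.2 -0.2] w 0.0356 q7 0.87
.5085,-.0243,.1115,155 -> [0.0002, -0.0001, -0.0006] [0.002, 0.004, 0.032]
[-0.02892202 -0.161281    0.03409242]
```

>>> {"method": "step_arm", "body": {"increments": [[[0.0002,0,0.0006],[0,0,0.1]],[[0.0002,0,0.001],[0,0,0.2]],[[0.0002,0,0.0014],[0,0,0.3]],[[0.0002,0,0.0018],[0,0,0.4]],[[0.0002,0,0.0022],[0,0,0.5]]]}}

```text
time: 34.35
ee_pos: [0.509, -0.024, 0.1093]
eef_rot: [0.439, 0.899, 0.001, 0.002]
ft_force: [-2.4, -0.2, 6.9]
width: 0.0358
```

```bash
python3 go.py .5085,-.0243,.1115,128; python3 -c "
from bench import r;print(r.read_state()['torque'])"
```

```text
t 34.35 at [ 0.509  -0.024   0.1093] yaw 127.9 F [-2.4 -0.2  6.9] w 0.0358 q7 0.4
.5085,-.0243,.1115,128 -> [0.0, -0.0006, -0.0022] [0.004, 0.003, -0.001]
[0.03058396 0.49732132 0.09916442]
```

>>> {"method": "step_arm", "body": {"increments": [[[0,-0.0003,0.0003],[0,0,0.1]],[[0,-0.0005,0.0006],[0,0,0.2]],[[0,-0.0005,0.001],[0,0,0.3]],[[0,-0.0005,0.0014],[0,0,0.4]],[[0,-0.0005,0.0018],[0,0,0.5]]]}}

```text
time: 34.85
ee_pos: [0.5086, -0.024, 0.1077]
eef_rot: [0.649, 0.761, 0.002, 0.002]
ft_force: [-2.3, 0.3, 2.0]
width: 0.0357
```

```bash
python3 go.py .5085,-.0243,.1115,100; python3 -c "
from bench import r;print(r.read_state()['torque'])"
```

```text
t 34.85 at [ 0.5086 -0.024   0.1077] yaw 99.1 F [-2.3  0.3  2. ] w 0.0357 q7 -0.08
.5085,-.0243,.1115,100 -> [-0.0003, -0.0002, -0.0039] [0.005, 0.001, -0.016]
[0.07008018 0.19271914 0.02190222]
```

>>> {"method": "step_arm", "body": {"increments": [[[0,0,0.0005],[0,0,0.1]],[[0,0,0.0009],[0,0,0.2]],[[0,0,0.0012],[0,0,0.3]],[[0,0,0.0016],[0,0,0.4]],[[0,0,0.002],[0,0,0.5]]]}}

```text
time: 35.35
ee_pos: [0.5087, -0.0237, 0.1059]
eef_rot: [0.818, 0.575, 0.002, 0.002]
ft_force: [-1.3, 1.0, 2.6]
width: 0.0352
```

```bash
python3 go.py .5085,-.0243,.1115,70; python3 -c "
from bench import r;print(r.read_state()['torque'])"
```

```text
t 35.35 at [ 0.5087 -0.0237  0.1059] yaw 70.2 F [-1.3  1.   2.6] w 0.0352 q7 -0.56
.5085,-.0243,.1115,70 -> [-0.0006, 0.0, -0.0056] [0.005, -0.002, 0.004]
[ 0.04785164  0.33094443 -0.01523418]
```

>>> {"method": "step_arm", "body": {"increments": [[[-0.0005,0,0.0005],[0,0,0.1]],[[-0.0005,0,0.0009],[0,0,0.2]],[[-0.0005,0,0.0012],[0,0,0.3]],[[-0.0005,0,0.0016],[0,0,0.4]],[[-0.0005,0,0.002],[0,0,0.5]]]}}

```text
time: 35.85
ee_pos: [0.5088, -0.0239, 0.1041]
eef_rot: [0.936, 0.353, 0.003, 0.001]
ft_force: [-1.7, 0.3, 2.1]
width: 0.0354
```

```bash
python3 go.py .5085,-.0243,.1115,41; python3 -c "
from bench import r;print(r.read_state()['torque'])"
```

```text
t 35.85 at [ 0.5088 -0.0239  0.1041] yaw 41.4 F [-1.7  0.3  2.1] w 0.0354 q7 -1.04
.5085,-.0243,.1115,41 -> [-0.0004, 0.0002, -0.0074] [0.004, -0.004, 0.006]
[0.05445146 0.19524567 0.01891842]
```

>>> {"method": "step_arm", "body": {"increments": [[[-0.0003,0.0002,0.0005],[0,0,0.1]],[[-0.0003,0.0002,0.0009],[0,0,0.2]],[[-0.0003,0.0002,0.0012],[0,0,0.3]],[[-0.0003,0.0002,0.0016],[0,0,0.4]],[[-0.0003,0.0002,0.002],[0,0,0.5]]]}}

```text
time: 36.35
ee_pos: [0.5087, -0.024, 0.1023]
eef_rot: [0.994, 0.109, 0.003, 0.0]
ft_force: [-0.5, 0.6, 0.9]
width: 0.0355
```

```bash
python3 go.py .5085,-.0243,.1115,12; python3 -c "
from bench import r;print(r.read_state()['torque'])"
```

```text
t 36.35 at [ 0.5087 -0.024   0.1023] yaw 12.5 F [-0.5  0.6  0.9] w 0.0355 q7 -1.53
.5085,-.0243,.1115,12 -> [-0.0002, 0.0002, -0.0092] [0.001, -0.006, 0.009]
[ 0.02125576  0.26465828 -0.00139137]
```

>>> {"method": "step_arm", "body": {"increments": [[[0,0,0.0005],[0,0,0.1]],[[0,0,0.0009],[0,0,0.2]],[[0,0,0.0012],[0,0,0.3]],[[0,0,0.0016],[0,0,0.4]]]}}

```text
time: 36.75
ee_pos: [0.5088, -0.0239, 0.1007]
eef_rot: [0.996, -0.093, 0.003, -0.0]
ft_force: [-0.6, -0.6, 1.0]
width: 0.0354
```

```bash
python3 go.py .5085,-.0243,.1115,-10; python3 -c "
from bench import r;print(r.read_state()['torque'])"
```

```text
t 36.75 at [ 0.5088 -0.0239  0.1007] yaw -10.6 F [-0.6 -0.6  1. ] w 0.0354 q7 -1.92
.5085,-.0243,.1115,-10 -> [-0.0001, 0.0004, -0.0108] [-0.001, -0.006, -0.011]
[-0.12107191  0.27489616  0.02522218]
```

>>> {"method": "step_arm", "body": {"increments": [[[0,0,0.0005],[0,0,0.08]],[[0,0,0.0008],[0,0,0.16]],[[0,0,0.001],[0,0,0.22]]]}}

```text
time: 37.05
ee_pos: [0.509, -0.0237, 0.1004]
eef_rot: [0.979, -0.203, 0.003, -0.0]
ft_force: [-3.5, -0.1, 10.3]
width: 0.0355
```

```bash
python3 go.py ; python3 -c "
from bench import r;print(r.read_state()['torque'])"
python3 - <<'E'
from h import *
s=cam("scene");t=cam("top")
b=cv2.resize(s["pixels"][130:210,260:350],None,fx=8,fy=8,interpolation=cv2.INTER_CUBIC)
cv2.imwrite("pics/b5.png",b)
E
```

```text
t 37.05 at [ 0.509  -0.0237  0.1004] yaw -23.4 F [-3.5 -0.1 10.3] w 0.0355 q7 -2.14
[0.05112941 1.04447294 0.09556288]
```

View pics/b5.png

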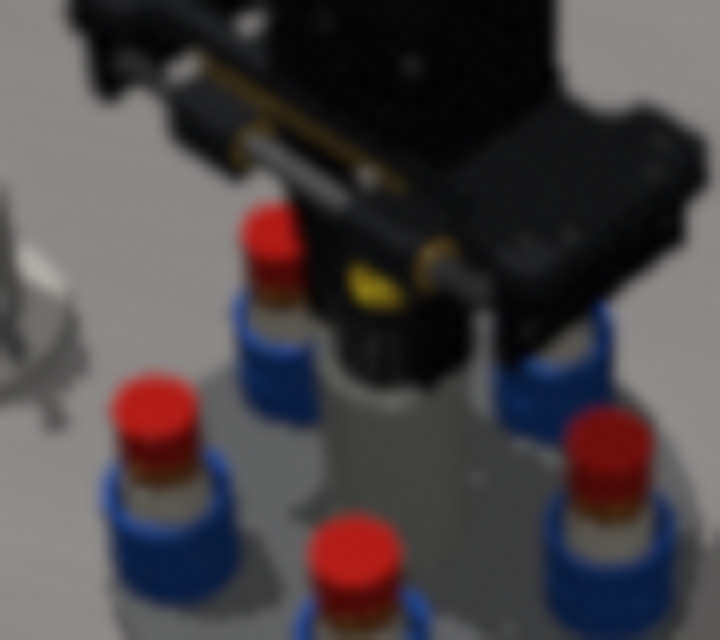

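The knob's underside (crop (385,380)) sits on the hub rim. The sink stopped at TCP z 0.1004 while the push rose to about 12 N, so the screw is home. Releasing and rising.

>>> {"method": "step_arm", "body": {"increments": [[[0,0,0],[0,0,0]],[[0,0,0],[0,0,0]],[[0,0,0],[0,0,0]]]}}

```text
time: 37.45
ee_pos: [0.5088, -0.0237, 0.1004]
eef_rot: [0.979, -0.202, 0.003, -0.0]
ft_force: [-2.9, -0.3, 2.3]
width: 0.0356
```

>>> {"method": "step_arm", "body": {"increments": [[[0,0,0],[0,0,0]],[[0,0,0],[0,0,0]],[[0,0,0],[0,0,0]],[[0,0,0],[0,0,0]],[[0,0,-0.02],[0,0,0]]], "hand": -0.5}}

```text
time: 37.95
ee_pos: [0.5071, -0.0237, 0.1186]
eef_rot: [0.979, -0.202, 0.001, -0.0]
ft_force: [-0.1, -0.5, 0.3]
width: 0.0631
```

>>> {"method": "step_arm", "body": {"increments": [[[0,0,-0.04],[0,0,0]],[[0,0,-0.08],[0,0,-0.1]],[[0,0,-0.1],[0,0,-0.2]],[[0,0,-0.1],[0,0,-0.35]],[[0,0,-0.1],[0,0,-0.5]]]}}

```text
time: 38.45
ee_pos: [0.5074, -0.0236, 0.2194]
eef_rot: [0.999, 0.049, 0.002, 0.0]
ft_force: [-0.0, -0.4, -1.0]
width: 0.0652
```

```bash
python3 go.py .56,-.1,.2,30
python3 - <<'E'
from h import *
s=cam("scene");t=cam("top")
b=cv2.resize(s["pixels"][120:220,220:350],None,fx=6,fy=6,interpolation=cv2.INTER_CUBIC)
cv2.imwrite("pics/b6.png",b)
Y=blobs(s,[22,100,60],[35,255,255],roi=(250,90,360,200));print([(b[0],plane(s,[b[0]],.126)[0].round(4)) for b in Y])
Y=blobs(t,[22,100,60],[35,255,255],roi=(300,190,380,280));print([(b[0],plane(t,[b[0]],.126)[0].round(4)) for b in Y])
print([p for p in match(t,s,[50,120,60],[80,255,255],.1)],blobs(s,[50,120,60],[80,255,255],roi=(140,100,320,260)),blobs(t,[50,120,60],[80,255,255],roi=(340,200,480,300)))
E
```

```text
t 38.45 at [ 0.5074 -0.0236  0.2194] yaw 5.7 F [-0.  -0.4 -1. ] w 0.0652 q7 -1.57
.56,-.1,.2,30 -> [0.0447, 0.0812, 0.0197] [0.001, -0.004, -0.425]
[(array([308.        , 164.10526316]), array([ 0.5091, -0.025 ,  0.126 ]))]
[]
[(array([ 0.48904685, -0.2147749 ,  0.10053365]), np.float64(0.0011571340802562608), array([402.70707071, 242.63636364]))] [(array([244.06024096, 149.75903614]), array([239, 146,  11,   9,  83], dtype=int32))] [(array([402.70707071, 242.63636364]), array([397, 238,  12,  11,  99], dtype=int32))]
```

View pics/b6.png

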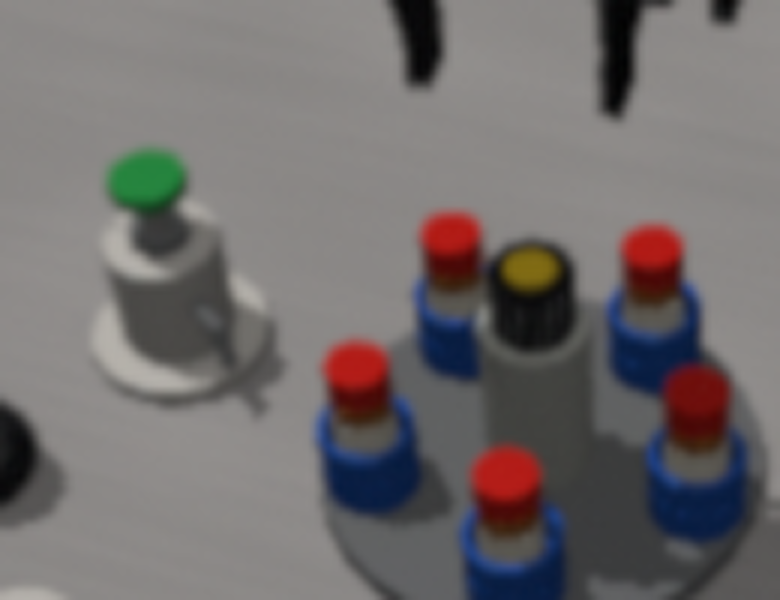

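The screw is seated with the knob flush on the hub, and all five vials stand upright. The pump has been knocked: its green head is now at top view (403,243), world (0.489,-0.215). Going there with fingers shut.

```bash
python3 go.py .49,-.2148,.17,45
```

```text
t 38.55 at [ 0.507  -0.0237  0.2187] yaw 5.5 F [-0.8  0.2  0.4] w 0.065 q7 -1.57
.49,-.2148,.17,45 -> [-0.0352, 0.1886, 0.0486] [0.001, -0.002, -0.69]
```

>>> {"method": "step_arm", "body": {"increments": [[[-0.008,0.045,0],[0,0,-0.14]],[[-0.016,0.09,0],[0,0,-0.28]],[[-0.025,0.135,0],[0,0,-0.42]],[[-0.035,0.18,0.02],[0,0,-0.56]],[[-0.035,0.1886,0.04],[0,0,-0.69]]], "hand": 1, "grip_force": 20}}

```text
time: 39.05
ee_pos: [0.4891, -0.2205, 0.1786]
eef_rot: [0.925, 0.38, 0.001, 0.002]
ft_force: [-0.1, 0.4, 0.3]
width: 0.0328
```

```bash
python3 go.py .489,-.2148,.12,45
python3 - <<'E'
from h import *
s=cam("scene");t=cam("top")
b=cv2.resize(s["pixels"][90:220,190:340],None,fx=5,fy=5,interpolation=cv2.INTER_CUBIC)
cv2.imwrite("pics/b7.png",b)
for b in blobs(s,[50,120,60],[80,255,255],roi=(140,100,320,260)):print(b,plane(s,[b[0]],.1007))
E
```

```text
t 39.05 at [ 0.4891 -0.2205  0.1786] yaw 44.7 F [-0.1  0.4  0.3] w 0.0328 q7 -0.54
.489,-.2148,.12,45 -> [0.0038, -0.0044, 0.0586] [0.004, -0.001, -0.006]
(array([244.04938272, 149.58024691]), array([239, 146,  11,   9,  81], dtype=int32)) [[ 0.4887008  -0.21562098  0.1007    ]]
```

View pics/b7.png

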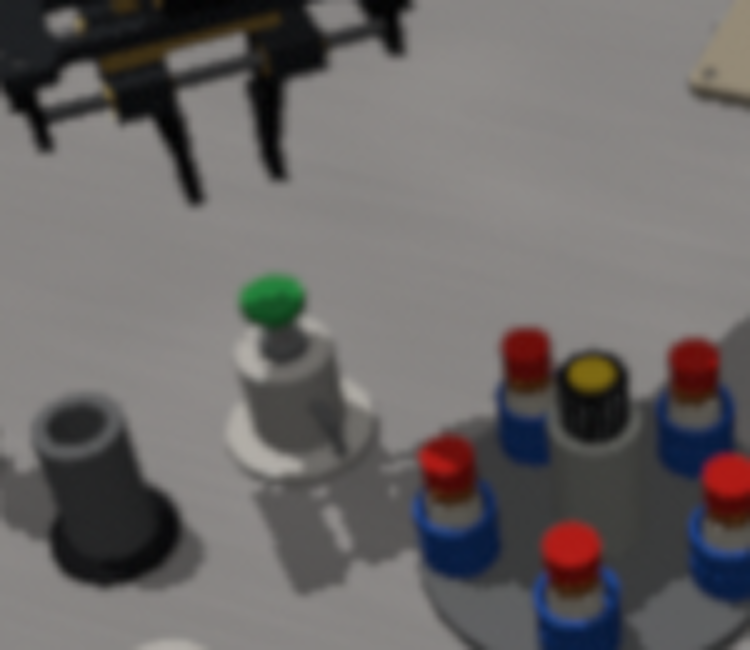

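The pump head is at crop (272,300), under the fingers. The screw knob is flush and the vials are upright.

>>> {"method": "step_arm", "body": {"increments": [[[0.0038,-0.0044,0.02],[0.004,0,0]],[[0.0038,-0.0044,0.04],[0.004,0,0]],[[0.0038,-0.0044,0.058],[0.004,0,0]],[[0.0038,-0.0044,0.058],[0.004,0,0]],[[0.0038,-0.0044,0.058],[0.004,0,0]]]}}

```text
time: 39.65
ee_pos: [0.4879, -0.2103, 0.1185]
eef_rot: [0.925, 0.379, -0.001, -0.003]
ft_force: [-1.0, -0.2, 0.3]
width: 0.0008
```

```bash
python3 go.py .489,-.215,.0865,45
```

```text
t 39.65 at [ 0.4879 -0.2103  0.1185] yaw 44.5 F [-1.  -0.2  0.3] w 0.0008 q7 -0.58
.489,-.215,.0865,45 -> [-0.0025, 0.0043, 0.0319] [-0.007, -0.0, -0.008]
```

>>> {"method": "step_arm", "body": {"increments": [[[-0.0025,0.0043,0.005],[-0.007,0,0]],[[-0.0025,0.0043,0.01],[-0.007,0,0]],[[-0.0025,0.0043,0.018],[-0.007,0,0]],[[-0.0025,0.0043,0.025],[-0.007,0,0]],[[-0.0025,0.0043,0.031],[-0.007,0,0]]]}}

```text
time: 40.15
ee_pos: [0.4899, -0.2155, 0.0877]
eef_rot: [0.926, 0.379, 0.001, 0.001]
ft_force: [0.7, -1.3, 9.0]
width: 0.0007
```

```bash
python3 go.py .489,-.215,.0865,45
```

```text
t 40.15 at [ 0.4899 -0.2155  0.0877] yaw 44.5 F [ 0.7 -1.3  9. ] w 0.0007 q7 -0.59
.489,-.215,.0865,45 -> [-0.0002, -0.001, 0.0012] [0.002, -0.001, -0.009]
```

Near the stop. Pressing a touch further, until the force jumps.

>>> {"method": "step_arm", "body": {"increments": [[[0,0,0.001],[0,0,0]],[[0,0,0.0018],[0,0,0]],[[0,0,0.0022],[0,0,0]],[[0,0,0.0022],[0,0,0]],[[0,0,0.0022],[0,0,0]]]}}

```text
time: 40.65
ee_pos: [0.49, -0.2156, 0.0873]
eef_rot: [0.926, 0.378, 0.001, 0.001]
ft_force: [-9.6, 3.2, 26.0]
width: 0.0006
```

Hard stop reached (26 N, no more travel), held about 0.4 s. Rising.

>>> {"method": "step_arm", "body": {"increments": [[[0,0,-0.01],[0,0,0]],[[0,0,-0.03],[0,0,0]],[[0,0,-0.06],[0,0,0]],[[0,0,-0.1],[0,0,0]],[[0,0,-0.13],[0,0,0]]]}}

```text
time: 41.15
ee_pos: [0.4898, -0.2152, 0.2188]
eef_rot: [0.926, 0.378, 0.001, 0.001]
ft_force: [1.5, 0.2, 1.0]
width: 0.0005
```

>>> {"method": "step_arm", "body": {"increments": [[[0.02,0.12,-0.03],[0,0,0]],[[0.02,0.12,-0.03],[0,0,0]],[[0.02,0.12,-0.03],[0,0,0]],[[0.02,0.12,-0.03],[0,0,0]],[[0.02,0.12,-0.03],[0,0,0]]]}}

```text
time: 41.65
ee_pos: [0.5878, -0.2862, 0.2478]
eef_rot: [0.926, 0.378, 0.0, 0.0]
ft_force: [-0.0, -0.0, -0.7]
width: 0.0004
```

```bash
python3 go.py
python3 - <<'E'
from h import *
s=cam("scene");t=cam("top")
b=cv2.resize(s["pixels"][90:240,190:350],None,fx=4,fy=4,interpolation=cv2.INTER_CUBIC)
cv2.imwrite("pics/c1.png",b)
cv2.imwrite("pics/c2.png",t["pixels"])
print(match(t,s,[50,120,60],[80,255,255],.1),match(t,s,[22,100,60],[35,255,255],.126))
for p,g,a in match(t,s,[0,120,80],[8,255,255],.08):print(p.round(4))
E
```

```text
t 41.65 at [ 0.5878 -0.2862  0.2478] yaw 44.5 F [-0.  -0.  -0.7] w 0.0004 q7 -0.54
[(array([ 0.48881205, -0.2148476 ,  0.10026262]), np.float64(0.0016531839327860397), array([402.63366337, 242.76237624]))] [(array([ 0.50940219, -0.02433536,  0.12573317]), np.float64(0.0013250161651267378), array([336.97058824, 233.05882353]))]
[ 0.5817 -0.0086  0.0827]
[ 0.5477 -0.0891  0.0823]
[0.5137 0.049  0.0811]
[ 0.4604 -0.0828  0.0816]
[0.4397 0.004  0.0821]
```

View pics/c1.png

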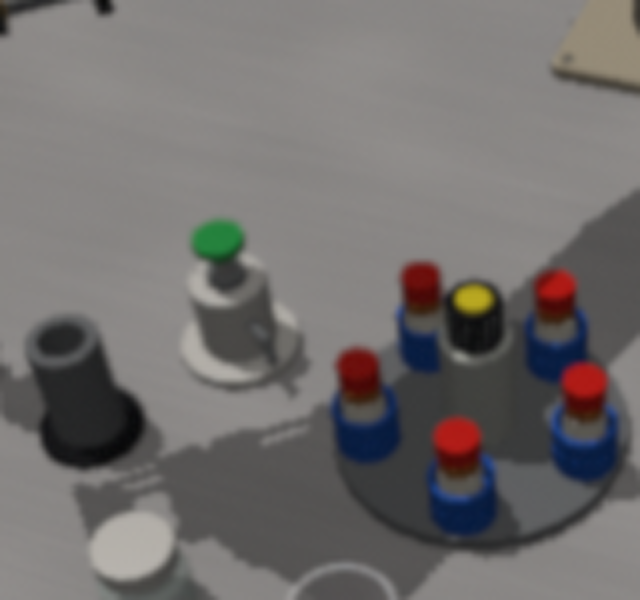

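View pics/c2.png

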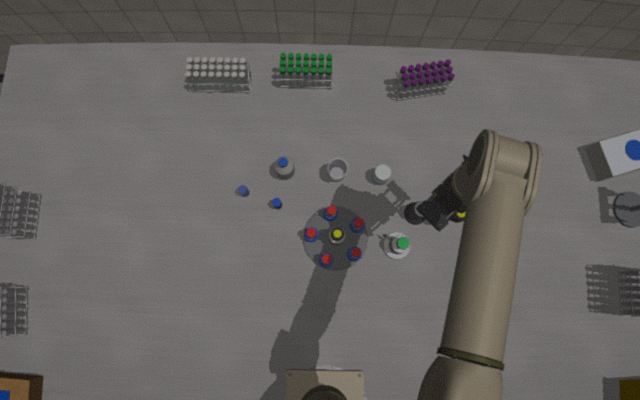

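Both views show the plunger back up (head centre z 0.100, as at the start) and the knob's yellow disc at z 0.126, the home height. All vials are seated and the bystanders haven't moved. Handing in.

```bash
python3 -c "
from bench import r;print(r.close_job())"
```

```text
the job is handed in; nothing more can be done
None
```

I handed the job in at about 42 s, with every part done as far as my checks show; the hand-in gives no verdict.

- **Vials:** All five red-capped vials stand upright, one to a pocket. Their caps measured within about 1.5 mm of the pocket axes in the last pictures. I left the blue look-alikes alone.
- **Screw:** I took the smaller screw from its stand (grip width 36 mm), felt its lugs meet the ridges, and turned it about 4 rad clockwise. It stopped sinking and the push rose to about 12 N. The yellow disc measured 0.1257 m high, against 0.126 m expected when home.
- **Pump:** It had been knocked about 23 mm aside during the run. I found it again in the images and pressed the plunger to its hard stop at 26 N, holding it for about 0.4 s. In the last pictures it was back at its starting height.
- **Bystanders:** The wash bottle, beaker and jar look unmoved in the last top view; I did not measure them.

My only disagreement was small. The hub centre came out 1–2 mm different between the camera fits and the gripper position with the screw in the well, which is within the calibration error and the 4 mm limit.

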